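# Unhook the blade carriers into the tray and key the grinder on

## Task

Take every blade carrier out of the green lipped rack (slide it away from the robot to unhook its near end, tilt that end up over the lip, and draw it back out from under the keeper) and stand them all flat on the floor of the grey tray, grips up. Then put the key that stands in the wooden block fully home in the slot of the switch and turn it clockwise to on, as far as it goes; leave the key in, and leave the oil bottle, the tall tin and the low tin where they are.

Things in the scene. Friction and masses are not known exactly. Their poses are not given: they have to be found in the camera images.
- rack: Fixed green steel rack 152 (x, from -78 to +74 mm) x 276 (y) mm, 36 high; origin on its underside; x points away from the robot within 10 degrees, z up. Floor 8 mm thick. 3 or 4 carriers lie on it along x, at y = about -99, -33, 33 or 99 mm, near end hooked under the lip, far end (toe at x = +50) under the keeper: none can be lifted or pulled straight out. End walls 27 mm high at y = +-135.
- rack_lip (a point): Middle of the top inner edge of the near lip, at rack x = -62 mm, 27 mm above the bench (19 above the rack's floor). The lip, a 5 mm strip along the whole near side, overhangs the floor from its wall (inner face x = -72) to here. A carrier slid 12 to 16 mm to rack +x comes out from under it; its near end can then be raised over it (30 mm, tilt about 15 degrees, at most 22).
- rack_keeper (a point): Middle of the near lower edge of the keeper, at rack x = +38 mm, 30 mm above the bench (22 above the rack's floor). The keeper, 6 mm thick, overhangs the floor from here to the back wall (inner face x = +68). A carrier that was slid forward and tilted, toe low, must be drawn back about 32 mm towards rack -x, over the lip, to be clear of it; then it can be lifted.
- tray_in (a point): Centre of the inner floor (about 5 mm above the bench) of the loose grey plastic tray (1.8 kg, slides if pushed): 200 (x) x 310 (y) x 22 mm high outside, walls 5 mm, open on top. Axes: the tray's, x away from the robot within about 10 degrees, z up. Room for four carriers side by side, lying along its x, 70 mm apart.
- switch_slot (a point): Centre of the slot's mouth, on top of the switch's square aluminium barrel (44 x 44 mm, top 60 mm above the bench) on a fixed grey box 70 x 70 x 30 mm. Slot 24 mm along this point's x, 10 mm along its y, 29 mm deep, straight down, mouth chamfered 3 mm; z up. The axes turn with the barrel.
- switch (a joint): Turn of the switch's barrel about the vertical through the slot, rad: 0 off (it may start up to 0.2 past that), 1.2 at its stop, on; grows clockwise seen from above; stays where it is left, friction 0.08 N m. The key has up to about 0.2 rad of play in the slot.
- stand: Fixed wooden block 50 x 50 x 32 mm on the bench that holds the key; origin: centre of its underside. Its slot (24 x 10 mm) is along its x.
- key_mid (a point): The loose upright key, 66 mm tall, 60 g: its axis, half-way up. Black bow 38 (x) x 12 (y) mm, from 7 mm below this point to 33 above; under it the brass blade 20 (x) x 6 (y) mm, 26 long, points down. z up. Fits either way round. Starts in the wooden block, the bow's underside on the block's top. Fully home in the switch (bow on the barrel) this point is 7 mm above the slot's mouth.
- oil: White oil bottle 120 mm tall, 60 mm diameter, origin under its centre; leave alone.
- tin: Tin 90 mm tall, 72 mm diameter, origin under its centre; leave alone.
- pot: Low tin of grinding paste, 50 mm tall, 66 mm diameter, origin under its centre; leave alone.
- carrier1_mid (a point): Blade carrier, 0.25 to 0.45 kg (None if absent): steel plate 120 (x) x 40 (y) x 10 mm with an upright black plastic grip block, 44 (x) x 22 (y) mm, from 10 to 55 mm above the underside. This point is on the grip's axis, 27.5 mm above the underside, 70 mm from the toe (+x end) and 50 mm from the near end; z up.
- carrier2_mid (a point): Blade carrier, 0.25 to 0.45 kg (None if absent): steel plate 120 (x) x 40 (y) x 10 mm with an upright black plastic grip block, 44 (x) x 22 (y) mm, from 10 to 55 mm above the underside. This point is on the grip's axis, 27.5 mm above the underside, 70 mm from the toe (+x end) and 50 mm from the near end; z up.
- carrier3_mid (a point): Blade carrier, 0.25 to 0.45 kg (None if absent): steel plate 120 (x) x 40 (y) x 10 mm with an upright black plastic grip block, 44 (x) x 22 (y) mm, from 10 to 55 mm above the underside. This point is on the grip's axis, 27.5 mm above the underside, 70 mm from the toe (+x end) and 50 mm from the near end; z up.
- carrier4_mid (a point): Blade carrier, 0.25 to 0.45 kg (None if absent): steel plate 120 (x) x 40 (y) x 10 mm with an upright black plastic grip block, 44 (x) x 22 (y) mm, from 10 to 55 mm above the underside. This point is on the grip's axis, 27.5 mm above the underside, 70 mm from the toe (+x end) and 50 mm from the near end; z up.
Not all that is in view belongs to the job. What is shaped like the part that bears carrier3_mid but turquoise is not meant.

How it is judged (in metres and radians):
On the way, in this order (a step that is already met when the one before it is completed fails the run):
1. every carrier lies flat in the tray, grip up (x of carrier1_mid in the frame of tray_in between -0.08 and 0.08 m and y of carrier1_mid in the frame of tray_in between -0.145 and 0.145 m and z of carrier1_mid in the frame of tray_in between 0.02 and 0.034 m and angle between each of carrier1_mid, carrier2_mid, carrier3_mid, carrier4_mid's own z axis and vertical below 0.12 rad and x of carrier2_mid in the frame of tray_in between -0.08 and 0.08 m and y of carrier2_mid in the frame of tray_in between -0.145 and 0.145 m and z of carrier2_mid in the frame of tray_in between 0.02 and 0.034 m and x of carrier3_mid in the frame of tray_in between -0.08 and 0.08 m and y of carrier3_mid in the frame of tray_in between -0.145 and 0.145 m and z of carrier3_mid in the frame of tray_in between 0.02 and 0.034 m and x of carrier4_mid in the frame of tray_in between -0.08 and 0.08 m and y of carrier4_mid in the frame of tray_in between -0.145 and 0.145 m and z of carrier4_mid in the frame of tray_in between 0.02 and 0.034 m), for 0.2 s.
2. the key is fully home in the switch's slot (horizontal distance between key_mid and switch_slot below 0.006 m and z of key_mid in the frame of switch_slot below 0.012 m and angle between key_mid's own z axis and vertical below 0.15 rad), for 0.2 s.
3. the switch is turned to on with the key in it (all of step 2 and value of joint switch above 1 rad), for 0.2 s.
At the end, for the whole second after the job is handed in: Every carrier present lies flat on the tray's floor (mid point 20 to 34 mm above it and within the tray's walls, tilt under 0.12 rad); the key is home in the slot (mid point within 6 mm of the slot's axis and under 12 mm above its mouth, tilt under 0.15 rad); the switch reads over 1.0 rad (all of step 1 and all of step 3); the robot touches nothing.
It fails at once if the oil bottle is moved more than 40 mm (distance of oil from where it was at the start of the episode above 0.04 m).
It fails at once if the tin is moved more than 40 mm (distance of tin from where it was at the start of the episode above 0.04 m).
It fails at once if the paste tin is moved more than 40 mm (distance of pot from where it was at the start of the episode above 0.04 m).
Of carrier1, carrier2, carrier3, carrier4 only 3 to 4 are there at a start; the rules pass over those that are not, and their reading is None.
At some moment in a run one of tray may be knocked a few centimetres aside while the robot is not near it.
It also fails if it takes over 208 s, if anything falls off the work surface, if the arm or the gripper's body presses on something with over 40 N, if the wrist force passes 120 N, or if a joint passes its speed limit or range.

## Robot

A 7-joint arm with a two-finger parallel gripper is mounted at the origin on the work surface. World frame = base frame: x ahead of the robot, y to its left, z up, the work surface at z = 0. Lengths are in mm, angles in rad, forces in N, time in s.
With the tool pointing down it reaches from about 400 to 875 mm from the base axis. Payload 4.4 kg.
Tool frame: the origin (TCP) lies at the very end of the fingers, on their centre line; the grasp point (between the pads) lies 19 mm behind it; z points along the fingers, y is the direction in which the jaws open and shut (so a half turn about z gives the same grasp; the last joint's range is limited). The gripper opens to 85 mm and grips with 20 to 120 N. Pads are 22 mm wide; open, the fingers measure 114 mm over their backs; the gripper's body (76 mm by 85 mm) begins 54 mm behind the grasp point. The pads swing forward as they close: fully open they stand 13 mm farther back than shut.
Start: joints at [1.108, 0.628, 0.038, 1.517, -0.027, 0.996, -0.02], TCP at [251.233, -599.5, 231.313] pointing down, gripper open.
Joint ranges: [-3.06, 3.06], [-0.37, 2.12], [-1.25, 1.32], [0.18, 2.47], [-1.1, 4.24], [0.23, 1.98], [-2.94, 2.94]. Speed limits (rad/s): [2.57, 2.57, 3.14, 3.14, 3.14, 3.14, 3.14].

## Interface

Orientations are given as [roll, pitch, yaw] about the fixed x, y, z axes, in that order (R = Rz(yaw) Ry(pitch) Rx(roll)).
In Python, from cell import read_state, get_image, calibration, finish_job gives the robot as it stands. The module is installed in compiled form; this text tells all that it offers.
- The arm moves only by the tool apply_moves, never from a script. Its argument "increments" is a list of rows, each an object of numbers: "tx", "ty", "tz": the shift along the world's x, y, z in m; "rx", "ry", "rz": the turn, a rotation vector about the world's x, y, z in units of 5 degrees (1.0 is 5 degrees); "claw": the finger opening in m, from 0 to 0.0854. In form: [{"tx": .., "ty": .., "tz": .., "rx": .., "ry": .., "rz": .., "claw": ..}, ...]. A call has 1 to 12 rows; each row is the pose to reach, as a shift and turn from the pose commanded when the call began; what a row does not reach only later rows make up. A row lasts 1/10 s, in which the tool goes at most 50 mm and 8.59 degrees, less where a joint would pass 70% of its speed; a pose out of reach is approached as far as the arm can. A call with a gripper value outside its range is refused whole. The fingers move at their own pace and stop on an object; the grip force is fixed at half the most. Time passes only in rows, so rows that repeat a pose let the fingers close. It gives the time, the measured TCP pose, the force and the opening at its end, in the units of the state.
- read_state(): the state, without advancing time (a new reading comes with each control period).
- get_image(name): name is "scene" or "top"; returns the picture (400x640x3 uint8, red, green, blue); there is no depth.
- calibration(name): a dict with "camera_matrix" (3x3 intrinsics, pixels), "distortion" ([k1, k2, p1, p2, k3] as OpenCV has them; the pictures are not rectified), "origin" and "attitude" of the camera in the world. Camera axes: x right, y up, looking along -z (the intrinsics and any distortion apply to the point x, -y, -z); pixel columns grow to the right and rows downward; lengths in mm; the calibration is good to about 2 mm. A picture is of the moment at which its call begins. calibration takes no time and is no camera call.
- finish_job(): hands the job in, once; it reports no verdict.
The state is a dict: "clock": time; "qpos": joint angles; "qd": joint speeds; "tau": joint torques, N m; "eef_pos": TCP position; "tool_rot": TCP orientation; "force": force on the tool from outside, world axes, zero at the start; "torque": the same for the moment, N m; "width": finger opening in mm.
Only numpy, scipy, OpenCV 4.12 (cv2) and the standard library are available. Lean on these libraries where they do the work, as an engineer would, in place of code of your own. Each camera call takes 0.05 s, during which the arm holds its last target. There are 200 camera calls.

## Working session

There is one attempt and no reset: what is moved stays moved. The work goes in short steps, Python scripts to look and compute and a tool call to move; the robot and the scene stay as the last step left them, time stands still between calls to the robot, and variables do not carry over. Pictures are saved under pics/ and viewed, about 12 in all and at most 16, crops included, and the job is handed in when it is done.

Besides the shell and the picture viewer there is one more tool, called after "Emit:" by a JSON object that holds its "api" and its "payload". apply_moves: Moves the arm, as the interface text tells. Its arguments: {"type":"object","properties":{"increments":{"type":"array"}},"required":["increments"]}

```bash
mkdir -p pics; cat > h.py <<'E'
import numpy as np, cv2
from cell import *
from scipy.spatial.transform import Rotation as R
def cam(n):
    c=calibration(n); return c
def att(c):
    a=np.array(c["attitude"],float)
    return a if a.shape==(3,3) else R.from_euler('xyz',a).as_matrix()
def pix(n,P):
    c=cam(n);A=att(c);p=(np.atleast_2d(P).astype(float)-np.array(c["origin"]))@A
    p=p*[1,-1,-1]
    q,_=cv2.projectPoints(p.reshape(-1,1,3),np.zeros(3),np.zeros(3),np.array(c["camera_matrix"],float),np.array(c["distortion"],float))
    return q.reshape(-1,2)
def ray(n,uv,z):
    c=cam(n);A=att(c)
    u=cv2.undistortPoints(np.array(uv,float).reshape(-1,1,2),np.array(c["camera_matrix"],float),np.array(c["distortion"],float)).reshape(-1,2)
    d=np.c_[u[:,0],-u[:,1],-np.ones(len(u))]@A.T;o=np.array(c["origin"],float)
    return o+d*((z-o[2])/d[:,2])[:,None]
def save(n,f,crop=None,s=1):
    im=get_image(n)
    cv2.imwrite('pics/'+f+'_raw.png',im[:,:,::-1])
    if crop: x0,y0,x1,y1=crop; im=im[y0:y1,x0:x1]
    if s!=1: im=cv2.resize(im,None,fx=s,fy=s,interpolation=cv2.INTER_CUBIC)
    cv2.imwrite('pics/'+f+'.png',im[:,:,::-1])
E
python3 - <<'E'
from h import *
for n in('scene','top'):
    print(calibration(n)); save(n,n+'0')
a=cv2.imread('pics/top0.png');print(read_state())
cv2.imwrite('pics/top0b.png',cv2.resize(a,(800,500),interpolation=cv2.INTER_CUBIC))
E
```

```text
{'camera_matrix': array([[466.49841122,   0.        , 323.54314279],
       [  0.        , 466.49841122, 202.82648269],
       [  0.        ,   0.        ,   1.        ]]), 'distortion': array([-0.00258962,  0.        ,  0.        ,  0.        ,  0.        ]), 'origin': array([844.69804494, 491.15697271, 901.71178733]), 'attitude': array([5.90899253e-01, 5.49120339e-04, 2.63260282e+00])}
{'camera_matrix': array([[472.45124359,   0.        , 316.0157615 ],
       [  0.        , 472.45124359, 195.5628903 ],
       [  0.        ,   0.        ,   1.        ]]), 'distortion': array([-0.07604417,  0.        ,  0.        ,  0.        ,  0.        ]), 'origin': array([ 304.26971543,  -16.23135231, 1203.38932205]), 'attitude': array([ 2.18240985e-01, -1.34308463e-03, -1.52253204e+00])}
{'clock': 0.1, 'qpos': array([ 1.1082067 ,  0.62926539,  0.03842079,  1.51827615, -0.02700636,
        0.99631503, -0.02001985]), 'qd': array([-0.00092648, -0.00088505, -0.00187632, -0.00342491,  0.00118653,
        0.00067244,  0.00045226]), 'tau': array([ 2.76006402e-03, -5.64528036e+01,  1.22968566e+00, -1.93975210e+01,
        1.10534034e-02,  5.35562576e-03,  6.20586479e-05]), 'eef_pos': array([ 251.02012458, -598.95397763,  230.47038821]), 'tool_rot': array([-3.13984572e+00, -7.34668211e-07,  3.96785521e-01]), 'force': array([0.51047178, 0.16630618, 0.03143818]), 'torque': array([ 0.01968672, -0.01804563, -0.00966689]), 'width': 85.79626183594954}
```

View pics/top0b.png

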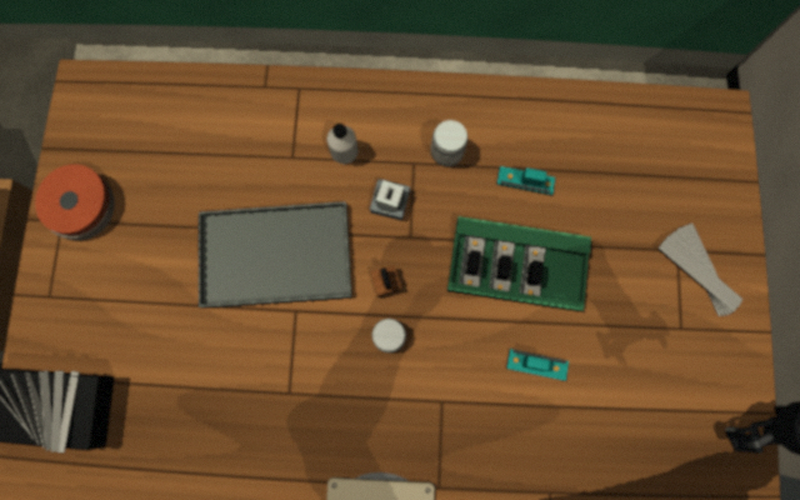

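View pics/scene0.png

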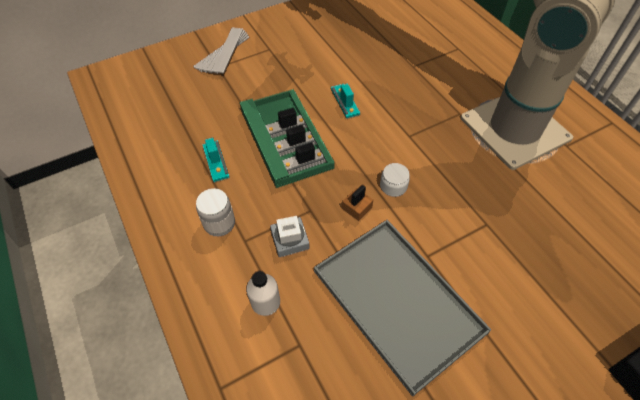

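Candidates for carriers (800-px top view): black grips at (474,263), (504,267) and (535,270) in the green rack. The turquoise look-alikes at (526,180) and (537,365) lie on the bench and aren't meant. Key in the wooden block at (386,278), switch at (390,197). I'll check this in a close crop.

```bash
python3 - <<'E'
from h import *
a=cv2.imread('pics/top0_raw.png')[130:260,290:480]
cv2.imwrite('pics/c1.png',cv2.resize(a,None,fx=4.2,fy=4.2,interpolation=cv2.INTER_CUBIC))
a=cv2.imread('pics/scene0_raw.png')[80:255,230:420]
cv2.imwrite('pics/c2.png',cv2.resize(a,None,fx=4.2,fy=3.4,interpolation=cv2.INTER_CUBIC))
print(pix('top',[[0,0,0],[251,-599,230]]),pix('scene',[[0,0,0],[251,-599,230]]))
E
```

```text
[[302.43479395 428.04359259]
 [597.97663745 337.132426  ]] [[514.6619834  127.80175217]
 [318.90875677 -42.16221453]]
```

View pics/c1.png

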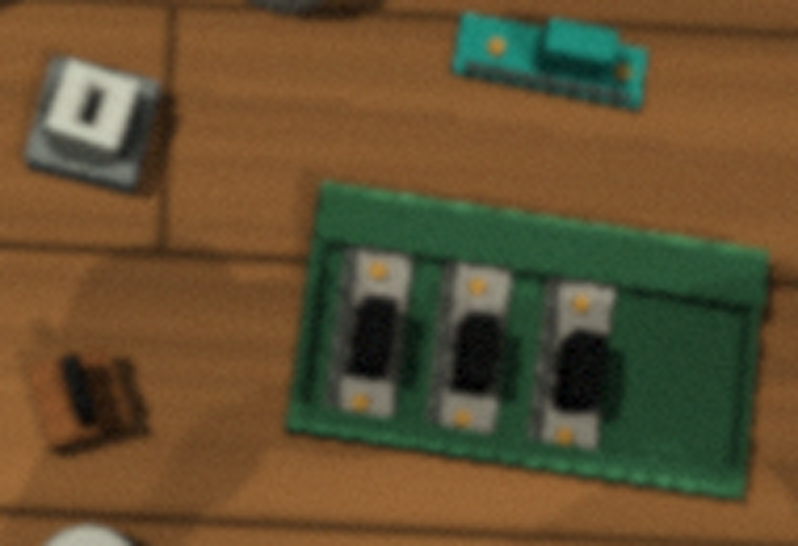

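View pics/c2.png

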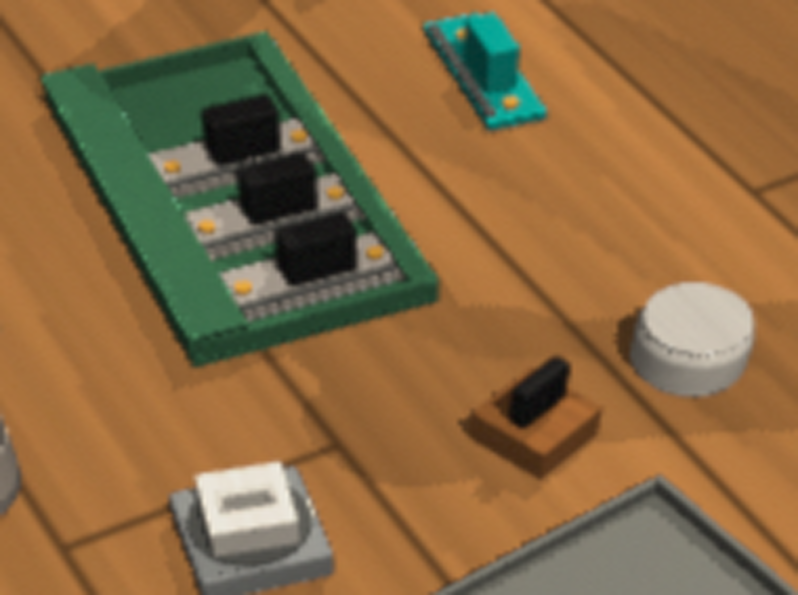

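```bash
cat > fit.py <<'E'
from h import *
from scipy.optimize import least_squares
def T(p,P):
    P=np.atleast_2d(np.array(P,float));c,s=np.cos(p[2]),np.sin(p[2])
    return np.c_[p[0]+c*P[:,0]-s*P[:,1],p[1]+s*P[:,0]+c*P[:,1],P[:,2]]
def fit(obs,p0):
    # obs: list of (cam, local xyz, pixel)
    def f(p): return np.concatenate([(pix(n,T(p,L))-np.array(u)).ravel() for n,L,u in obs])
    r=least_squares(f,p0,loss='soft_l1'); return r.x,f(r.x).reshape(-1,2).round(1).tolist()
def box(x0,x1,y0,y1,z0,z1):
    c=[(x,y,z) for x in(x0,x1) for y in(y0,y1) for z in(z0,z1)]
    return [(c[i],c[j]) for i in range(8) for j in range(i+1,8) if sum(a!=b for a,b in zip(c[i],c[j]))==1]
def draw(im,n,p,edges,off,s,col):
    for a,b in edges:
        q=(pix(n,T(p,[a,b]))+.5-np.array(off))*np.array(s)
        cv2.line(im,tuple(int(v*8) for v in q[0]),tuple(int(v*8) for v in q[1]),col,1,cv2.LINE_AA,3)
E
cat > f1.py <<'E'
from fit import *
t=lambda u,v:('top',(290+u/4.2,130+v/4.2)); s=lambda u,v:('scene',(230+u/4.2,80+v/3.4)); b=lambda u,v:('top',(u/1.25,v/1.25)); r=lambda u,v:('scene',(u,v))
def O(l): return [(o[0],[L],[o[1]]) for o,L in l]
obj={}
obj['rack']=fit(O([(t(322,184),(74,138,36)),(t(770,250),(74,-138,36)),(t(745,499),(-78,-138,0)),(t(288,433),(-78,138,0)),(s(43,75),(74,-138,36)),(s(265,35),(-78,-138,27)),(s(438,280),(-78,138,27)),(s(193,343),(74,138,36))]),[600,-100,-.1])
obj['barrel']=fit(O([(t(67,58),(22,22,60)),(t(145,72),(22,-22,60)),(t(128,155),(-22,-22,60)),(t(45,138),(-22,22,60)),(s(195,477),(22,-22,60)),(s(283,463),(-22,-22,60)),(s(298,522),(-22,22,60)),(s(213,533),(22,22,60))]),[600,0,-.1])
obj['key']=fit(O([(t(71,357),(19,0,72)),(t(88,425),(-19,0,36)),(s(566,361),(-19,0,72)),(s(518,398),(19,0,72))]),[450,0,.2])
obj['tray']=fit(O([(b(200,212),(100,155,22)),(b(347,204),(100,-155,22)),(b(353,297),(-100,-155,22)),(b(202,305),(-100,155,22)),(r(316,269),(100,-155,22)),(r(387,223),(-100,-155,22)),(r(487,327),(-100,155,22)),(r(415,388),(100,155,22))]),[500,200,0])
if __name__=='__main__':
    for k,v in obj.items(): print(k,v[0].round(3),v[1])
    rk=obj['rack'][0]; E={'rack':[(rk,box(-78,74,-138,138,0,36)),(rk,box(38,74,-138,138,30,36))],'c':[(rk,box(-42,2,y-11,y+11,18,63)+box(-70,50,y-20,y+20,8,18)) for y in(99,33,-33)],
     'b':[(obj['barrel'][0],box(-22,22,-22,22,30,60)+box(-12,12,-5,5,60,60))],'k':[(obj['key'][0],box(-19,19,-6,6,32,72)+box(-25,25,-25,25,0,32))],'t':[(obj['tray'][0],box(-100,100,-155,155,0,22))]}
    for n,c in(('top',(200,130,480,270)),('scene',(230,80,500,400))):
        im=cv2.imread(f'pics/{n}0_raw.png')[c[1]:c[3],c[0]:c[2]]; k=2.85 if n=='top' else 1.87; 
        im=cv2.resize(im,None,fx=k,fy=k,interpolation=cv2.INTER_CUBIC)
        for L in E.values():
            for p,e in L: draw(im,n,p,e,c[:2],(k,k),(255,255,0))
        cv2.imwrite(f'pics/o_{n}.png',im)
    a,b_=cv2.imread('pics/o_top.png'),cv2.imread('pics/o_scene.png')
E
python3 f1.py
```

```text
rack [ 5.39900e+02 -2.60351e+02 -1.02000e-01] [[-0.6, -0.5], [-0.7, -0.5], [-4.0, 0.4], [-1.5, 0.5], [-1.5, -1.1], [-0.1, -2.7], [0.4, -1.7], [-1.1, -2.4]]
barrel [ 6.62247e+02  1.20340e+01 -2.51000e-01] [[-0.6, 0.7], [-2.6, 2.3], [-3.7, -1.6], [-0.6, -2.5], [-0.3, -1.1], [-1.0, -1.5], [0.1, -1.6], [-0.3, -0.2]]
key [4.89323e+02 1.19240e+01 3.18000e-01] [[-1.5, -0.8], [-1.2, 0.1], [-0.3, -1.9], [-0.1, -2.3]]
tray [5.33850e+02 2.41203e+02 1.18000e-01] [[-0.5, 0.3], [0.0, -1.5], [-0.6, 0.4], [-2.2, 2.1], [-2.9, -5.1], [-0.5, -6.7], [3.5, -0.5], [-2.0, 2.7]]
```

View pics/o_top.png

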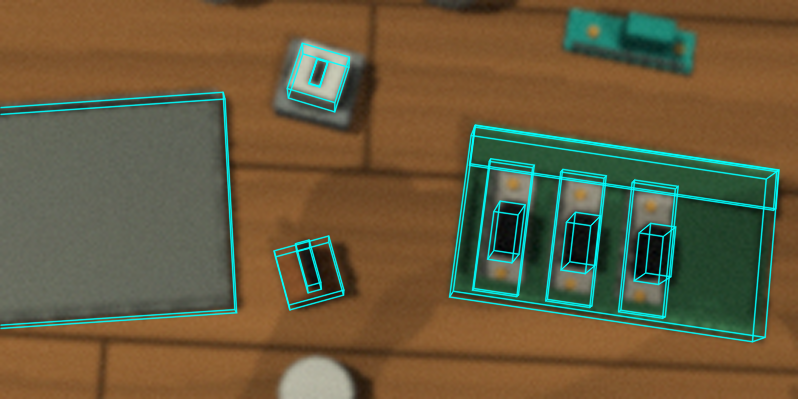

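View pics/o_scene.png

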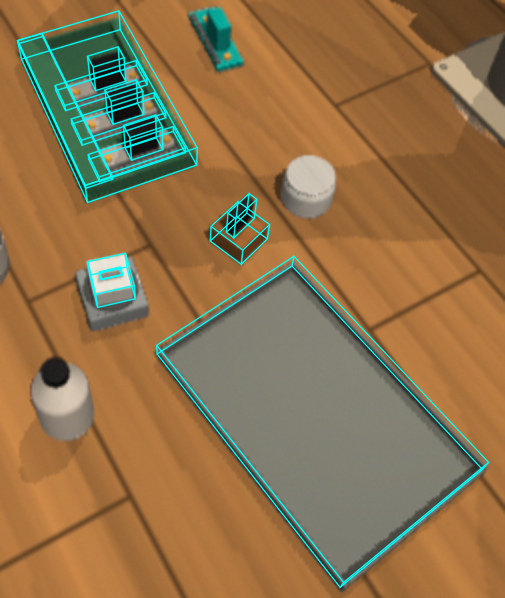

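The overlays agree within about 3 mm. There are three carriers in the rack, at y = +99, +33 and -33, and none at -99. Starting with the one at -33.

```bash
cat > go.py <<'E'
import sys
from h import *
# go.py x y z yaw [tilt_deg about tool-y-ish axis]
def go(x,y,z,yaw,tilt=0):
    s=read_state(); p=np.array(s['eef_pos']); R0=R.from_euler('xyz',s['tool_rot'])
    ax=np.array([-np.sin(yaw),np.cos(yaw),0])
    Rt=R.from_rotvec(ax*np.radians(tilt))*R.from_euler('xyz',[np.pi,0,yaw])
    rv=np.degrees((Rt*R0.inv()).as_rotvec())/5
    print('d mm',(np.array([x,y,z])-p).round(1),'r',rv.round(2),'q7',s['qpos'][6].round(2),'t',s['clock'],'w',s['width'])
if __name__=='__main__': go(*map(float,sys.argv[1:]))
E
python3 go.py 517 -291 150 -0.102
```

```text
d mm [266.  308.  -80.5] r [-0.02 -0.   -5.72] q7 -0.02 t 0.1 w 85.79626183594954
```

Emit:
{"api": "apply_moves", "payload": {"increments": [{"tx": 0.04,"ty": 0.03,"tz": 0,"rz": -0.8,"claw": 0.042},{"tx": 0.266,"ty": 0.308,"tz": -0.0805,"rz": -5.71,"claw": 0.042},{"tx": 0.266,"ty": 0.308,"tz": -0.0805,"rz": -5.71,"claw": 0.042},{"tx": 0.266,"ty": 0.308,"tz": -0.0805,"rz": -5.71,"claw": 0.042},{"tx": 0.266,"ty": 0.308,"tz": -0.0805,"rz": -5.71,"claw": 0.042},{"tx": 0.266,"ty": 0.308,"tz": -0.0805,"rz": -5.71,"claw": 0.042},{"tx": 0.266,"ty": 0.308,"tz": -0.0805,"rz": -5.71,"claw": 0.042},{"tx": 0.266,"ty": 0.308,"tz": -0.0805,"rz": -5.71,"claw": 0.042},{"tx": 0.266,"ty": 0.308,"tz": -0.0805,"rz": -5.71,"claw": 0.042},{"tx": 0.266,"ty": 0.308,"tz": -0.0805,"rz": -5.71,"claw": 0.042},{"tx": 0.266,"ty": 0.308,"tz": -0.0805,"rz": -5.71,"claw": 0.042},{"tx": 0.266,"ty": 0.308,"tz": -0.0805,"rz": -5.71,"claw": 0.042}]}}

```text
$.increments[0]: bad value
```

```bash
python3 go.py 517 -291 150 -0.102
```

```text
d mm [266.  308.  -80.5] r [-0.02 -0.   -5.72] q7 -0.02 t 0.1 w 85.79626183594954
```

Emit:
{"api": "apply_moves", "payload": {"increments": [{"tx": 0.266,"ty": 0.308,"tz": -0.0805,"rx": 0.0,"ry": 0.0,"rz": -5.71,"claw": 0.042},{"tx": 0.266,"ty": 0.308,"tz": -0.0805,"rx": 0.0,"ry": 0.0,"rz": -5.71,"claw": 0.042},{"tx": 0.266,"ty": 0.308,"tz": -0.0805,"rx": 0.0,"ry": 0.0,"rz": -5.71,"claw": 0.042},{"tx": 0.266,"ty": 0.308,"tz": -0.0805,"rx": 0.0,"ry": 0.0,"rz": -5.71,"claw": 0.042},{"tx": 0.266,"ty": 0.308,"tz": -0.0805,"rx": 0.0,"ry": 0.0,"rz": -5.71,"claw": 0.042},{"tx": 0.266,"ty": 0.308,"tz": -0.0805,"rx": 0.0,"ry": 0.0,"rz": -5.71,"claw": 0.042},{"tx": 0.266,"ty": 0.308,"tz": -0.0805,"rx": 0.0,"ry": 0.0,"rz": -5.71,"claw": 0.042},{"tx": 0.266,"ty": 0.308,"tz": -0.0805,"rx": 0.0,"ry": 0.0,"rz": -5.71,"claw": 0.042},{"tx": 0.266,"ty": 0.308,"tz": -0.0805,"rx": 0.0,"ry": 0.0,"rz": -5.71,"claw": 0.042},{"tx": 0.266,"ty": 0.308,"tz": -0.0805,"rx": 0.0,"ry": 0.0,"rz": -5.71,"claw": 0.042},{"tx": 0.266,"ty": 0.308,"tz": -0.0805,"rx": 0.0,"ry": 0.0,"rz": -5.71,"claw": 0.042},{"tx": 0.266,"ty": 0.308,"tz": -0.0805,"rx": 0.0,"ry": 0.0,"rz": -5.71,"claw": 0.042}]}}

```text
clock: 1.3
eef_pos: [515.6, -294.1, 151.1]
tool_rot: [3.14, 0.0, -0.105]
force: [0.1, 0.5, -0.6]
width: 41.4
```

```bash
python3 go.py 517 -291 30 -0.102; python3 -c "
from h import *
save('top','g1',(350,150,490,260),4); a=cv2.imread('pics/g1.png')
save('scene','g2',(230,60,350,200),3.14); b=cv2.imread('pics/g2.png'); cv2.imwrite('pics/g.png',cv2.resize(np.hstack([a,b]),None,fx=.85,fy=.85))"
```

```text
d mm [   1.4    3.1 -121.1] r [ 0.02 -0.01  0.04] q7 -1.06 t 1.3 w 41.42121304104355
```

View pics/g.png

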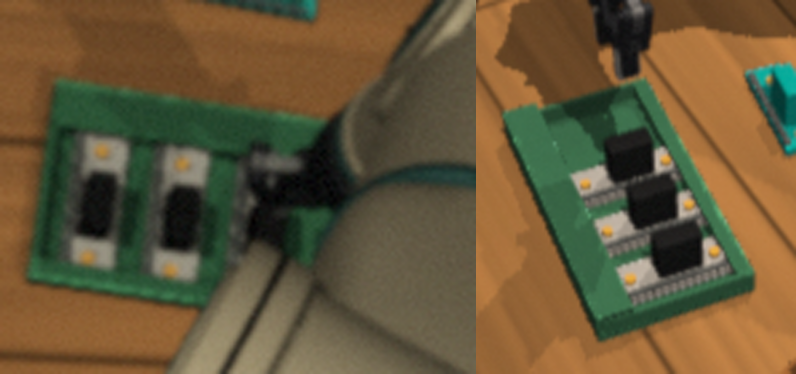

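The picture shows the gripper above the third carrier, with the other two untouched. Descending.

Emit:
{"api": "apply_moves", "payload": {"increments": [{"tx": 0.0015,"ty": 0.003,"tz": -0.04,"rx": 0.0,"ry": 0.0,"rz": 0.0,"claw": 0.042},{"tx": 0.0015,"ty": 0.003,"tz": -0.07,"rx": 0.0,"ry": 0.0,"rz": 0.0,"claw": 0.042},{"tx": 0.0015,"ty": 0.003,"tz": -0.085,"rx": 0.0,"ry": 0.0,"rz": 0.0,"claw": 0.042},{"tx": 0.0015,"ty": 0.003,"tz": -0.095,"rx": 0.0,"ry": 0.0,"rz": 0.0,"claw": 0.042},{"tx": 0.0015,"ty": 0.003,"tz": -0.105,"rx": 0.0,"ry": 0.0,"rz": 0.0,"claw": 0.042},{"tx": 0.0015,"ty": 0.003,"tz": -0.115,"rx": 0.0,"ry": 0.0,"rz": 0.0,"claw": 0.042},{"tx": 0.0015,"ty": 0.003,"tz": -0.12,"rx": 0.0,"ry": 0.0,"rz": 0.0,"claw": 0.042},{"tx": 0.0015,"ty": 0.003,"tz": -0.12,"rx": 0.0,"ry": 0.0,"rz": 0.0,"claw": 0.042},{"tx": 0.0015,"ty": 0.003,"tz": -0.12,"rx": 0.0,"ry": 0.0,"rz": 0.0,"claw": 0.042}]}}

```text
clock: 2.3
eef_pos: [519.0, -288.7, 31.2]
tool_rot: [3.141, -0.001, -0.102]
force: [-0.6, 0.4, -0.1]
width: 42.3
```

Emit:
{"api": "apply_moves", "payload": {"increments": [{"tx": 0.0,"ty": 0.0,"tz": 0.0,"rx": 0.0,"ry": 0.0,"rz": 0.0,"claw": 0.01},{"tx": 0.0,"ty": 0.0,"tz": 0.0,"rx": 0.0,"ry": 0.0,"rz": 0.0,"claw": 0.01},{"tx": 0.0,"ty": 0.0,"tz": 0.0,"rx": 0.0,"ry": 0.0,"rz": 0.0,"claw": 0.01},{"tx": 0.0,"ty": 0.0,"tz": 0.0,"rx": 0.0,"ry": 0.0,"rz": 0.0,"claw": 0.01},{"tx": 0.0,"ty": 0.0,"tz": 0.0,"rx": 0.0,"ry": 0.0,"rz": 0.0,"claw": 0.01},{"tx": 0.0,"ty": 0.0,"tz": 0.0,"rx": 0.0,"ry": 0.0,"rz": 0.0,"claw": 0.01},{"tx": 0.0,"ty": 0.0,"tz": 0.0,"rx": 0.0,"ry": 0.0,"rz": 0.0,"claw": 0.01}]}}

```text
clock: 3.0
eef_pos: [519.2, -288.4, 31.5]
tool_rot: [3.142, -0.001, -0.101]
force: [-0.5, 1.0, 5.3]
width: 21.6
```

Emit:
{"api": "apply_moves", "payload": {"increments": [{"tx": 0.004,"ty": -0.0004,"tz": 0.0005,"rx": 0.0,"ry": 0.0,"rz": 0.0,"claw": 0.01},{"tx": 0.008,"ty": -0.0008,"tz": 0.0005,"rx": 0.0,"ry": 0.0,"rz": 0.0,"claw": 0.01},{"tx": 0.011,"ty": -0.0011,"tz": 0.0005,"rx": 0.0,"ry": 0.0,"rz": 0.0,"claw": 0.01},{"tx": 0.014,"ty": -0.0014,"tz": 0.0005,"rx": 0.0,"ry": 0.0,"rz": 0.0,"claw": 0.01},{"tx": 0.014,"ty": -0.0014,"tz": 0.0005,"rx": 0.0,"ry": 0.0,"rz": 0.0,"claw": 0.01},{"tx": 0.014,"ty": -0.0014,"tz": 0.0005,"rx": 0.0,"ry": 0.0,"rz": 0.0,"claw": 0.01}]}}

```text
clock: 3.6
eef_pos: [531.2, -290.3, 31.5]
tool_rot: [3.141, 0.002, -0.102]
force: [-3.7, 0.4, 5.4]
width: 21.0
```

Emit:
{"api": "apply_moves", "payload": {"increments": [{"tx": 0.001,"ty": -0.0001,"tz": 0.0032,"rx": 0.05,"ry": 0.5,"rz": 0.0,"claw": 0.01},{"tx": 0.0023,"ty": -0.0002,"tz": 0.0065,"rx": 0.1,"ry": 1.0,"rz": 0.0,"claw": 0.01},{"tx": 0.0037,"ty": -0.0004,"tz": 0.0096,"rx": 0.15,"ry": 1.5,"rz": 0.0,"claw": 0.01},{"tx": 0.0051,"ty": -0.0005,"tz": 0.0126,"rx": 0.2,"ry": 1.99,"rz": 0.0,"claw": 0.01},{"tx": 0.0068,"ty": -0.0007,"tz": 0.0155,"rx": 0.25,"ry": 2.5,"rz": 0.0,"claw": 0.01},{"tx": 0.0085,"ty": -0.0009,"tz": 0.0183,"rx": 0.31,"ry": 2.98,"rz": 0.0,"claw": 0.01},{"tx": 0.0085,"ty": -0.0009,"tz": 0.0183,"rx": 0.31,"ry": 2.98,"rz": 0.0,"claw": 0.01},{"tx": 0.0085,"ty": -0.0009,"tz": 0.0183,"rx": 0.31,"ry": 2.98,"rz": 0.0,"claw": 0.01}]}}

```text
clock: 4.4
eef_pos: [540.8, -290.5, 48.8]
tool_rot: [-3.141, 0.262, -0.101]
force: [-0.8, -0.2, -2.9]
width: 21.3
```

```bash
python3 -c "
from h import *
save('scene','t2',(240,80,340,190),5)"; python3 go.py 531 -290 31 -0.102
```

```text
d mm [ -9.4   0.7 -18. ] r [-0.31 -2.99 -0.  ] q7 -1.15 t 4.45 w 21.134297787260532
```

View pics/t2.png

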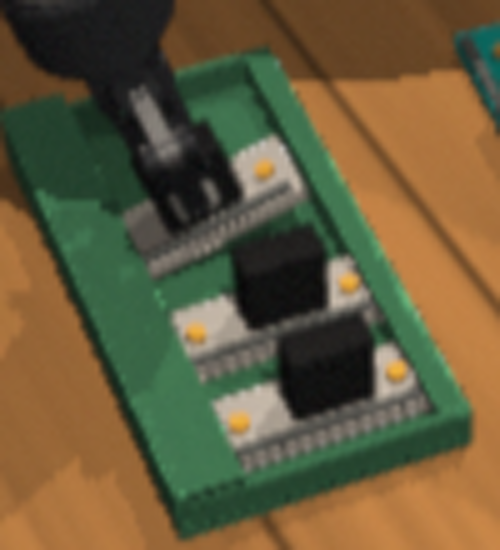

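The near end is raised over the lip and the force equals the weight, so the carrier is free. Drawing back 38 mm.

Emit:
{"api": "apply_moves", "payload": {"increments": [{"tx": -0.007,"ty": 0.0007,"tz": 0.0,"rx": 0.0,"ry": 0.0,"rz": 0.0,"claw": 0.01},{"tx": -0.014,"ty": 0.0014,"tz": 0.0,"rx": 0.0,"ry": 0.0,"rz": 0.0,"claw": 0.01},{"tx": -0.021,"ty": 0.0022,"tz": 0.0,"rx": 0.0,"ry": 0.0,"rz": 0.0,"claw": 0.01},{"tx": -0.028,"ty": 0.0029,"tz": 0.0,"rx": 0.0,"ry": 0.0,"rz": 0.0,"claw": 0.01},{"tx": -0.035,"ty": 0.0036,"tz": 0.0,"rx": 0.0,"ry": 0.0,"rz": 0.0,"claw": 0.01},{"tx": -0.038,"ty": 0.0039,"tz": 0.0,"rx": 0.0,"ry": 0.0,"rz": 0.0,"claw": 0.01},{"tx": -0.038,"ty": 0.0039,"tz": 0.0,"rx": 0.0,"ry": 0.0,"rz": 0.0,"claw": 0.01},{"tx": -0.038,"ty": 0.0039,"tz": 0.0,"rx": 0.0,"ry": 0.0,"rz": 0.0,"claw": 0.01}]}}

```text
clock: 5.25
eef_pos: [503.6, -286.9, 49.7]
tool_rot: [-3.141, 0.261, -0.101]
force: [-0.2, -1.1, -2.9]
width: 21.3
```

Emit:
{"api": "apply_moves", "payload": {"increments": [{"tx": 0.0,"ty": 0.0,"tz": 0.015,"rx": 0.0,"ry": 0.0,"rz": 0.0,"claw": 0.01},{"tx": 0.0,"ty": 0.0,"tz": 0.03,"rx": 0.0,"ry": 0.0,"rz": 0.0,"claw": 0.01},{"tx": 0.0,"ty": 0.0,"tz": 0.05,"rx": 0.0,"ry": 0.0,"rz": 0.0,"claw": 0.01},{"tx": 0.0,"ty": 0.0,"tz": 0.08,"rx": 0.0,"ry": 0.0,"rz": 0.0,"claw": 0.01},{"tx": 0.0,"ty": 0.0,"tz": 0.11,"rx": -0.15,"ry": -1.5,"rz": 0.0,"claw": 0.01},{"tx": 0.0,"ty": 0.0,"tz": 0.11,"rx": -0.31,"ry": -2.99,"rz": 0.0,"claw": 0.01},{"tx": 0.0,"ty": 0.0,"tz": 0.11,"rx": -0.31,"ry": -2.99,"rz": 0.0,"claw": 0.01}]}}

```text
clock: 5.95
eef_pos: [498.2, -287.4, 162.2]
tool_rot: [-3.141, 0.0, -0.106]
force: [-1.6, -0.2, -3.5]
width: 21.1
```

```bash
python3 - <<'E'
from fit import *
from f1 import obj
t=obj['tray'][0]; print(T(t,[[-10,y,0] for y in(-70,0,70)]).round(1),t)
from go import go
p=T(t,[[-10,70,0]])[0]; go(p[0],p[1],150,t[2])
E
```

```text
[[532.1 170.5   0. ]
 [523.9 240.    0. ]
 [515.7 309.5   0. ]] [5.33849938e+02 2.41203187e+02 1.17747557e-01]
d mm [ 17.5 596.9 -12.2] r [-0.   -0.    2.56] q7 -1.04 t 5.95 w 21.14358451548423
```

Emit:
{"api": "apply_moves", "payload": {"increments": [{"tx": 0.0175,"ty": 0.597,"tz": -0.012,"rx": 0.0,"ry": 0.0,"rz": 2.56,"claw": 0.01},{"tx": 0.0175,"ty": 0.597,"tz": -0.012,"rx": 0.0,"ry": 0.0,"rz": 2.56,"claw": 0.01},{"tx": 0.0175,"ty": 0.597,"tz": -0.012,"rx": 0.0,"ry": 0.0,"rz": 2.56,"claw": 0.01},{"tx": 0.0175,"ty": 0.597,"tz": -0.012,"rx": 0.0,"ry": 0.0,"rz": 2.56,"claw": 0.01},{"tx": 0.0175,"ty": 0.597,"tz": -0.012,"rx": 0.0,"ry": 0.0,"rz": 2.56,"claw": 0.01},{"tx": 0.0175,"ty": 0.597,"tz": -0.012,"rx": 0.0,"ry": 0.0,"rz": 2.56,"claw": 0.01},{"tx": 0.0175,"ty": 0.597,"tz": -0.012,"rx": 0.0,"ry": 0.0,"rz": 2.56,"claw": 0.01},{"tx": 0.0175,"ty": 0.597,"tz": -0.012,"rx": 0.0,"ry": 0.0,"rz": 2.56,"claw": 0.01},{"tx": 0.0175,"ty": 0.597,"tz": -0.012,"rx": 0.0,"ry": 0.0,"rz": 2.56,"claw": 0.01},{"tx": 0.0175,"ty": 0.597,"tz": -0.012,"rx": 0.0,"ry": 0.0,"rz": 2.56,"claw": 0.01},{"tx": 0.0175,"ty": 0.597,"tz": -0.012,"rx": 0.0,"ry": 0.0,"rz": 2.56,"claw": 0.01},{"tx": 0.0175,"ty": 0.597,"tz": -0.012,"rx": 0.0,"ry": 0.0,"rz": 2.56,"claw": 0.01}]}}

```text
clock: 7.15
eef_pos: [520.5, 313.4, 148.1]
tool_rot: [3.141, 0.001, 0.124]
force: [0.7, -0.3, -2.3]
width: 21.1
```

Emit:
{"api": "apply_moves", "payload": {"increments": [{"tx": 0.0,"ty": 0.0,"tz": 0.0,"rx": 0.0,"ry": 0.0,"rz": 0.0,"claw": 0.01},{"tx": 0.0,"ty": 0.0,"tz": 0.0,"rx": 0.0,"ry": 0.0,"rz": 0.0,"claw": 0.01}]}}

```text
clock: 7.35
eef_pos: [520.0, 312.5, 147.5]
tool_rot: [3.141, 0.001, 0.127]
force: [0.3, -1.7, -3.1]
width: 21.4
```

```bash
python3 go.py 515.7 309.5 29 .118; python3 -c "
from h import *
save('scene','t3',(300,200,510,400),3)"
```

```text
d mm [  -4.3   -3.  -118.5] r [ 0.01 -0.01 -0.1 ] q7 -1.86 t 7.35 w 21.447956478612014
```

View pics/t3.png

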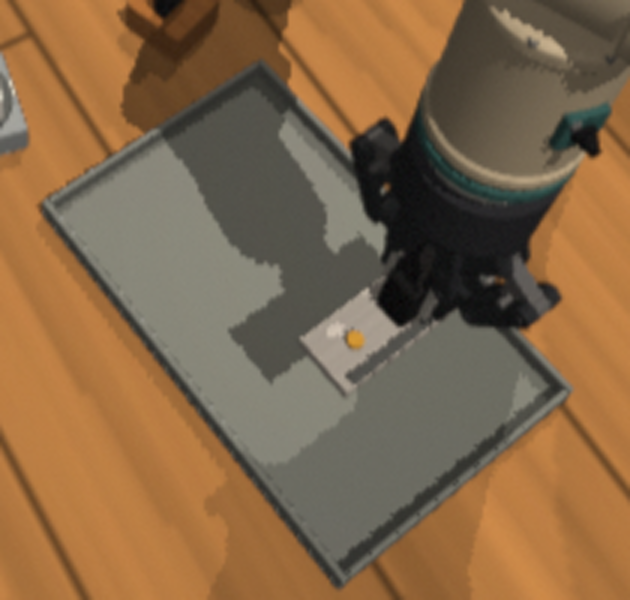

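Emit:
{"api": "apply_moves", "payload": {"increments": [{"tx": -0.004,"ty": -0.003,"tz": -0.04,"rx": 0.0,"ry": 0.0,"rz": -0.1,"claw": 0.01},{"tx": -0.004,"ty": -0.003,"tz": -0.075,"rx": 0.0,"ry": 0.0,"rz": -0.1,"claw": 0.01},{"tx": -0.004,"ty": -0.003,"tz": -0.095,"rx": 0.0,"ry": 0.0,"rz": -0.1,"claw": 0.01},{"tx": -0.004,"ty": -0.003,"tz": -0.108,"rx": 0.0,"ry": 0.0,"rz": -0.1,"claw": 0.01},{"tx": -0.004,"ty": -0.003,"tz": -0.113,"rx": 0.0,"ry": 0.0,"rz": -0.1,"claw": 0.01},{"tx": -0.004,"ty": -0.003,"tz": -0.117,"rx": 0.0,"ry": 0.0,"rz": -0.1,"claw": 0.01},{"tx": -0.004,"ty": -0.003,"tz": -0.119,"rx": 0.0,"ry": 0.0,"rz": -0.1,"claw": 0.01},{"tx": -0.004,"ty": -0.003,"tz": -0.119,"rx": 0.0,"ry": 0.0,"rz": -0.1,"claw": 0.01}]}}

```text
clock: 8.2
eef_pos: [517.2, 307.3, 29.3]
tool_rot: [-3.141, -0.002, 0.113]
force: [-0.9, -0.0, -2.7]
width: 21.0
```

Emit:
{"api": "apply_moves", "payload": {"increments": [{"tx": 0.0,"ty": 0.0,"tz": -0.001,"rx": 0.0,"ry": 0.0,"rz": 0.0,"claw": 0.01},{"tx": 0.0,"ty": 0.0,"tz": -0.001,"rx": 0.0,"ry": 0.0,"rz": 0.0,"claw": 0.042},{"tx": 0.0,"ty": 0.0,"tz": -0.001,"rx": 0.0,"ry": 0.0,"rz": 0.0,"claw": 0.042},{"tx": 0.0,"ty": 0.0,"tz": -0.001,"rx": 0.0,"ry": 0.0,"rz": 0.0,"claw": 0.042},{"tx": 0.0,"ty": 0.0,"tz": 0.01,"rx": 0.0,"ry": 0.0,"rz": 0.0,"claw": 0.042},{"tx": 0.0,"ty": 0.0,"tz": 0.04,"rx": 0.0,"ry": 0.0,"rz": 0.0,"claw": 0.042},{"tx": 0.0,"ty": 0.0,"tz": 0.08,"rx": 0.0,"ry": 0.0,"rz": 0.0,"claw": 0.042},{"tx": 0.0,"ty": 0.0,"tz": 0.12,"rx": 0.0,"ry": 0.0,"rz": 0.0,"claw": 0.042},{"tx": 0.0,"ty": 0.0,"tz": 0.12,"rx": 0.0,"ry": 0.0,"rz": 0.0,"claw": 0.042}]}}

```text
clock: 9.1
eef_pos: [520.5, 308.9, 155.1]
tool_rot: [-3.137, -0.011, 0.113]
force: [0.6, -0.1, 0.7]
width: 42.1
```

```bash
python3 go.py 523.4 -225.5 130 -.102
```

```text
d mm [   2.9 -534.4  -25.1] r [-0.06  0.13 -2.46] q7 -1.86 t 9.1 w 42.129927148085116
```

Emit:
{"api": "apply_moves", "payload": {"increments": [{"tx": 0.003,"ty": -0.534,"tz": -0.02,"rx": 0.0,"ry": 0.0,"rz": -2.47,"claw": 0.042},{"tx": 0.003,"ty": -0.534,"tz": -0.02,"rx": 0.0,"ry": 0.0,"rz": -2.47,"claw": 0.042},{"tx": 0.003,"ty": -0.534,"tz": -0.02,"rx": 0.0,"ry": 0.0,"rz": -2.47,"claw": 0.042},{"tx": 0.003,"ty": -0.534,"tz": -0.02,"rx": 0.0,"ry": 0.0,"rz": -2.47,"claw": 0.042},{"tx": 0.003,"ty": -0.534,"tz": -0.02,"rx": 0.0,"ry": 0.0,"rz": -2.47,"claw": 0.042},{"tx": 0.003,"ty": -0.534,"tz": -0.02,"rx": 0.0,"ry": 0.0,"rz": -2.47,"claw": 0.042},{"tx": 0.003,"ty": -0.534,"tz": -0.02,"rx": 0.0,"ry": 0.0,"rz": -2.47,"claw": 0.042},{"tx": 0.003,"ty": -0.534,"tz": -0.02,"rx": 0.0,"ry": 0.0,"rz": -2.47,"claw": 0.042},{"tx": 0.003,"ty": -0.534,"tz": -0.02,"rx": 0.0,"ry": 0.0,"rz": -2.47,"claw": 0.042},{"tx": 0.003,"ty": -0.534,"tz": -0.02,"rx": 0.0,"ry": 0.0,"rz": -2.47,"claw": 0.042},{"tx": 0.003,"ty": -0.534,"tz": -0.02,"rx": 0.0,"ry": 0.0,"rz": -2.47,"claw": 0.042},{"tx": 0.003,"ty": -0.534,"tz": -0.02,"rx": 0.0,"ry": 0.0,"rz": -2.47,"claw": 0.042}]}}

```text
clock: 10.3
eef_pos: [518.4, -234.6, 129.1]
tool_rot: [3.137, -0.002, -0.112]
force: [0.3, 0.5, -1.1]
width: 42.0
```

Emit:
{"api": "apply_moves", "payload": {"increments": [{"tx": 0.0,"ty": 0.0,"tz": 0.0,"rx": 0.0,"ry": 0.0,"rz": 0.0,"claw": 0.042},{"tx": 0.0,"ty": 0.0,"tz": 0.0,"rx": 0.0,"ry": 0.0,"rz": 0.0,"claw": 0.042},{"tx": 0.0,"ty": 0.0,"tz": 0.0,"rx": 0.0,"ry": 0.0,"rz": 0.0,"claw": 0.042}]}}

```text
clock: 10.6
eef_pos: [520.1, -224.9, 128.7]
tool_rot: [-3.141, -0.001, -0.1]
force: [0.3, 0.8, -0.2]
width: 41.7
```

```bash
python3 go.py 524.5 -224 31 -.102
```

```text
d mm [  4.4   0.9 -97.7] r [-0.01  0.01 -0.03] q7 -1.14 t 10.6 w 41.718816741940095
```

Emit:
{"api": "apply_moves", "payload": {"increments": [{"tx": 0.004,"ty": 0.001,"tz": -0.03,"rx": 0.0,"ry": 0.0,"rz": 0.0,"claw": 0.042},{"tx": 0.004,"ty": 0.001,"tz": -0.055,"rx": 0.0,"ry": 0.0,"rz": 0.0,"claw": 0.042},{"tx": 0.004,"ty": 0.001,"tz": -0.07,"rx": 0.0,"ry": 0.0,"rz": 0.0,"claw": 0.042},{"tx": 0.004,"ty": 0.001,"tz": -0.085,"rx": 0.0,"ry": 0.0,"rz": 0.0,"claw": 0.042},{"tx": 0.004,"ty": 0.001,"tz": -0.095,"rx": 0.0,"ry": 0.0,"rz": 0.0,"claw": 0.042},{"tx": 0.004,"ty": 0.001,"tz": -0.098,"rx": 0.0,"ry": 0.0,"rz": 0.0,"claw": 0.042},{"tx": 0.004,"ty": 0.001,"tz": -0.098,"rx": 0.0,"ry": 0.0,"rz": 0.0,"claw": 0.042},{"tx": 0.004,"ty": 0.001,"tz": -0.098,"rx": 0.0,"ry": 0.0,"rz": 0.0,"claw": 0.042}]}}

```text
clock: 11.4
eef_pos: [524.2, -226.1, 31.2]
tool_rot: [3.141, -0.002, -0.102]
force: [0.9, -0.1, -0.1]
width: 41.8
```

Emit:
{"api": "apply_moves", "payload": {"increments": [{"tx": 0.0,"ty": 0.0,"tz": 0.0,"rx": 0.0,"ry": 0.0,"rz": 0.0,"claw": 0.01},{"tx": 0.0,"ty": 0.0,"tz": 0.0,"rx": 0.0,"ry": 0.0,"rz": 0.0,"claw": 0.01},{"tx": 0.0,"ty": 0.0,"tz": 0.0,"rx": 0.0,"ry": 0.0,"rz": 0.0,"claw": 0.01},{"tx": 0.0,"ty": 0.0,"tz": 0.0,"rx": 0.0,"ry": 0.0,"rz": 0.0,"claw": 0.01},{"tx": 0.0,"ty": 0.0,"tz": 0.0,"rx": 0.0,"ry": 0.0,"rz": 0.0,"claw": 0.01},{"tx": 0.0,"ty": 0.0,"tz": 0.0,"rx": 0.0,"ry": 0.0,"rz": 0.0,"claw": 0.01}]}}

```text
clock: 12.0
eef_pos: [524.3, -225.7, 31.5]
tool_rot: [-3.141, -0.002, -0.102]
force: [-0.2, 1.6, 5.7]
width: 21.2
```

Emit:
{"api": "apply_moves", "payload": {"increments": [{"tx": 0.004,"ty": -0.0004,"tz": 0.0005,"rx": 0.0,"ry": 0.0,"rz": 0.0,"claw": 0.01},{"tx": 0.008,"ty": -0.0008,"tz": 0.0005,"rx": 0.0,"ry": 0.0,"rz": 0.0,"claw": 0.01},{"tx": 0.011,"ty": -0.0011,"tz": 0.0005,"rx": 0.0,"ry": 0.0,"rz": 0.0,"claw": 0.01},{"tx": 0.014,"ty": -0.0014,"tz": 0.0005,"rx": 0.0,"ry": 0.0,"rz": 0.0,"claw": 0.01},{"tx": 0.014,"ty": -0.0014,"tz": 0.0005,"rx": 0.0,"ry": 0.0,"rz": 0.0,"claw": 0.01},{"tx": 0.014,"ty": -0.0014,"tz": 0.0005,"rx": 0.0,"ry": 0.0,"rz": 0.0,"claw": 0.01}]}}

```text
clock: 12.6
eef_pos: [535.4, -227.5, 31.5]
tool_rot: [-3.141, 0.003, -0.103]
force: [-6.3, -0.3, 7.0]
width: 21.3
```

Emit:
{"api": "apply_moves", "payload": {"increments": [{"tx": 0.0025,"ty": -0.0002,"tz": 0.0032,"rx": 0.05,"ry": 0.5,"rz": 0.0,"claw": 0.01},{"tx": 0.0033,"ty": -0.0003,"tz": 0.0065,"rx": 0.1,"ry": 1.0,"rz": 0.0,"claw": 0.01},{"tx": 0.0042,"ty": -0.0004,"tz": 0.0096,"rx": 0.15,"ry": 1.5,"rz": 0.0,"claw": 0.01},{"tx": 0.0051,"ty": -0.0005,"tz": 0.0126,"rx": 0.2,"ry": 1.99,"rz": 0.0,"claw": 0.01},{"tx": 0.0068,"ty": -0.0007,"tz": 0.0155,"rx": 0.25,"ry": 2.5,"rz": 0.0,"claw": 0.01},{"tx": 0.0085,"ty": -0.0009,"tz": 0.0183,"rx": 0.31,"ry": 2.98,"rz": 0.0,"claw": 0.01},{"tx": 0.0085,"ty": -0.0009,"tz": 0.0183,"rx": 0.31,"ry": 2.98,"rz": 0.0,"claw": 0.01},{"tx": 0.0085,"ty": -0.0009,"tz": 0.0183,"rx": 0.31,"ry": 2.98,"rz": 0.0,"claw": 0.01}]}}

```text
clock: 13.4
eef_pos: [546.3, -228.2, 48.9]
tool_rot: [-3.141, 0.259, -0.102]
force: [0.6, -0.2, -3.0]
width: 21.4
```

Emit:
{"api": "apply_moves", "payload": {"increments": [{"tx": -0.007,"ty": 0.0007,"tz": 0.0,"rx": 0.0,"ry": 0.0,"rz": 0.0,"claw": 0.01},{"tx": -0.014,"ty": 0.0014,"tz": 0.0,"rx": 0.0,"ry": 0.0,"rz": 0.0,"claw": 0.01},{"tx": -0.021,"ty": 0.0022,"tz": 0.0,"rx": 0.0,"ry": 0.0,"rz": 0.0,"claw": 0.01},{"tx": -0.028,"ty": 0.0029,"tz": 0.0,"rx": 0.0,"ry": 0.0,"rz": 0.0,"claw": 0.01},{"tx": -0.035,"ty": 0.0036,"tz": 0.0,"rx": 0.0,"ry": 0.0,"rz": 0.0,"claw": 0.01},{"tx": -0.038,"ty": 0.0039,"tz": 0.0,"rx": 0.0,"ry": 0.0,"rz": 0.0,"claw": 0.01},{"tx": -0.038,"ty": 0.0039,"tz": 0.0,"rx": 0.0,"ry": 0.0,"rz": 0.0,"claw": 0.01},{"tx": -0.038,"ty": 0.0039,"tz": 0.0,"rx": 0.0,"ry": 0.0,"rz": 0.0,"claw": 0.01}]}}

```text
clock: 14.2
eef_pos: [508.7, -224.3, 49.5]
tool_rot: [-3.141, 0.26, -0.102]
force: [0.5, -0.0, -2.5]
width: 21.2
```

Emit:
{"api": "apply_moves", "payload": {"increments": [{"tx": 0.0,"ty": 0.0,"tz": 0.015,"rx": 0.0,"ry": 0.0,"rz": 0.0,"claw": 0.01},{"tx": 0.0,"ty": 0.0,"tz": 0.03,"rx": 0.0,"ry": 0.0,"rz": 0.0,"claw": 0.01},{"tx": 0.0,"ty": 0.0,"tz": 0.05,"rx": 0.0,"ry": 0.0,"rz": 0.0,"claw": 0.01},{"tx": 0.0,"ty": 0.0,"tz": 0.08,"rx": 0.0,"ry": 0.0,"rz": 0.0,"claw": 0.01},{"tx": 0.0,"ty": 0.0,"tz": 0.11,"rx": -0.15,"ry": -1.5,"rz": 0.0,"claw": 0.01},{"tx": 0.0,"ty": 0.0,"tz": 0.11,"rx": -0.31,"ry": -2.98,"rz": 0.0,"claw": 0.01},{"tx": 0.0,"ty": 0.0,"tz": 0.11,"rx": -0.31,"ry": -2.98,"rz": 0.0,"claw": 0.01},{"tx": 0.0,"ty": 0.0,"tz": 0.11,"rx": -0.31,"ry": -2.98,"rz": 0.0,"claw": 0.01}]}}

```text
clock: 15.0
eef_pos: [507.8, -224.3, 160.8]
tool_rot: [-3.141, 0.0, -0.103]
force: [1.2, -0.0, -4.6]
width: 21.3
```

```bash
python3 go.py 524 240 150 .118; python3 -c "
from h import *
save('top','t4')
a=cv2.imread('pics/t4_raw.png')[90:290,140:480]
cv2.imwrite('pics/t4.png',cv2.resize(a,None,fx=2.35,fy=2.35,interpolation=cv2.INTER_CUBIC))"
```

```text
d mm [ 16.2 464.3 -10.8] r [-0.01 -0.    2.53] q7 -1.13 t 15.0 w 21.336809300000684
```

View pics/t4.png

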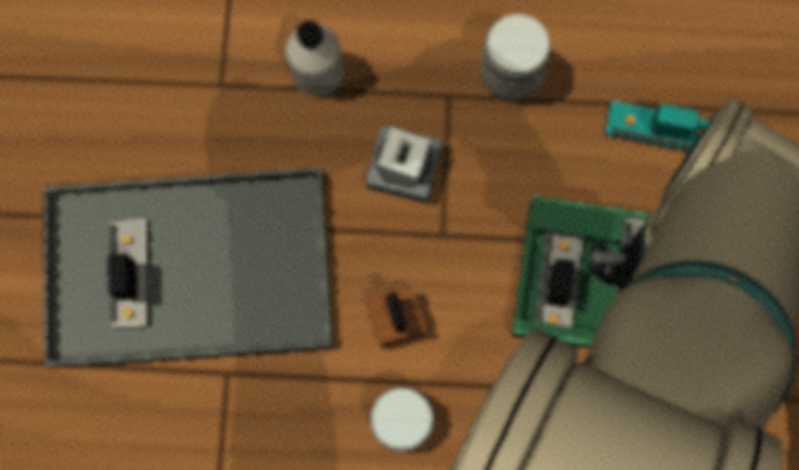

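First carrier lies flat in the tray (crop px 128,272) and the tray hasn't moved. Carrying the second over.

Emit:
{"api": "apply_moves", "payload": {"increments": [{"tx": 0.016,"ty": 0.464,"tz": -0.011,"rx": 0.0,"ry": 0.0,"rz": 2.53,"claw": 0.01},{"tx": 0.016,"ty": 0.464,"tz": -0.011,"rx": 0.0,"ry": 0.0,"rz": 2.53,"claw": 0.01},{"tx": 0.016,"ty": 0.464,"tz": -0.011,"rx": 0.0,"ry": 0.0,"rz": 2.53,"claw": 0.01},{"tx": 0.016,"ty": 0.464,"tz": -0.011,"rx": 0.0,"ry": 0.0,"rz": 2.53,"claw": 0.01},{"tx": 0.016,"ty": 0.464,"tz": -0.011,"rx": 0.0,"ry": 0.0,"rz": 2.53,"claw": 0.01},{"tx": 0.016,"ty": 0.464,"tz": -0.011,"rx": 0.0,"ry": 0.0,"rz": 2.53,"claw": 0.01},{"tx": 0.016,"ty": 0.464,"tz": -0.011,"rx": 0.0,"ry": 0.0,"rz": 2.53,"claw": 0.01},{"tx": 0.016,"ty": 0.464,"tz": -0.011,"rx": 0.0,"ry": 0.0,"rz": 2.53,"claw": 0.01},{"tx": 0.016,"ty": 0.464,"tz": -0.011,"rx": 0.0,"ry": 0.0,"rz": 2.53,"claw": 0.01},{"tx": 0.016,"ty": 0.464,"tz": -0.011,"rx": 0.0,"ry": 0.0,"rz": 2.53,"claw": 0.01},{"tx": 0.016,"ty": 0.464,"tz": -0.011,"rx": 0.0,"ry": 0.0,"rz": 2.53,"claw": 0.01},{"tx": 0.016,"ty": 0.464,"tz": -0.011,"rx": 0.0,"ry": 0.0,"rz": 2.53,"claw": 0.01}]}}

```text
clock: 16.25
eef_pos: [524.6, 239.8, 147.7]
tool_rot: [3.14, 0.0, 0.12]
force: [0.4, -1.1, -4.6]
width: 21.4
```

Emit:
{"api": "apply_moves", "payload": {"increments": [{"tx": 0.0,"ty": 0.0,"tz": 0.0,"rx": 0.0,"ry": 0.0,"rz": 0.0,"claw": 0.01},{"tx": 0.0,"ty": 0.0,"tz": 0.0,"rx": 0.0,"ry": 0.0,"rz": 0.0,"claw": 0.01},{"tx": 0.0,"ty": 0.0,"tz": 0.0,"rx": 0.0,"ry": 0.0,"rz": 0.0,"claw": 0.01}]}}

```text
clock: 16.55
eef_pos: [524.6, 238.5, 148.5]
tool_rot: [3.141, -0.001, 0.116]
force: [0.2, -0.3, -3.7]
width: 21.4
```

```bash
python3 go.py 524 240 28.5 .118
```

```text
d mm [  -0.6    1.5 -120. ] r [0.   0.01 0.02] q7 -1.76 t 16.55 w 21.428420183556984
```

Emit:
{"api": "apply_moves", "payload": {"increments": [{"tx": 0.0,"ty": 0.0,"tz": -0.04,"rx": 0.0,"ry": 0.0,"rz": 0.0,"claw": 0.01},{"tx": 0.0,"ty": 0.0,"tz": -0.075,"rx": 0.0,"ry": 0.0,"rz": 0.0,"claw": 0.01},{"tx": 0.0,"ty": 0.0,"tz": -0.095,"rx": 0.0,"ry": 0.0,"rz": 0.0,"claw": 0.01},{"tx": 0.0,"ty": 0.0,"tz": -0.108,"rx": 0.0,"ry": 0.0,"rz": 0.0,"claw": 0.01},{"tx": 0.0,"ty": 0.0,"tz": -0.114,"rx": 0.0,"ry": 0.0,"rz": 0.0,"claw": 0.01},{"tx": 0.0,"ty": 0.0,"tz": -0.118,"rx": 0.0,"ry": 0.0,"rz": 0.0,"claw": 0.01},{"tx": 0.0,"ty": 0.0,"tz": -0.12,"rx": 0.0,"ry": 0.0,"rz": 0.0,"claw": 0.01},{"tx": 0.0,"ty": 0.0,"tz": -0.12,"rx": 0.0,"ry": 0.0,"rz": 0.0,"claw": 0.01}]}}

```text
clock: 17.35
eef_pos: [524.8, 239.9, 29.1]
tool_rot: [-3.141, -0.002, 0.118]
force: [-0.7, -0.9, -3.0]
width: 21.4
```

Emit:
{"api": "apply_moves", "payload": {"increments": [{"tx": 0.0,"ty": 0.0,"tz": -0.0005,"rx": 0.0,"ry": 0.0,"rz": 0.0,"claw": 0.01},{"tx": 0.0,"ty": 0.0,"tz": -0.0005,"rx": 0.0,"ry": 0.0,"rz": 0.0,"claw": 0.042},{"tx": 0.0,"ty": 0.0,"tz": -0.0005,"rx": 0.0,"ry": 0.0,"rz": 0.0,"claw": 0.042},{"tx": 0.0,"ty": 0.0,"tz": -0.0005,"rx": 0.0,"ry": 0.0,"rz": 0.0,"claw": 0.042},{"tx": 0.0,"ty": 0.0,"tz": 0.01,"rx": 0.0,"ry": 0.0,"rz": 0.0,"claw": 0.042},{"tx": 0.0,"ty": 0.0,"tz": 0.04,"rx": 0.0,"ry": 0.0,"rz": 0.0,"claw": 0.042},{"tx": 0.0,"ty": 0.0,"tz": 0.08,"rx": 0.0,"ry": 0.0,"rz": 0.0,"claw": 0.042},{"tx": 0.0,"ty": 0.0,"tz": 0.12,"rx": 0.0,"ry": 0.0,"rz": 0.0,"claw": 0.042},{"tx": 0.0,"ty": 0.0,"tz": 0.12,"rx": 0.0,"ry": 0.0,"rz": 0.0,"claw": 0.042},{"tx": 0.0,"ty": 0.0,"tz": 0.12,"rx": 0.0,"ry": 0.0,"rz": 0.0,"claw": 0.042}]}}

```text
clock: 18.35
eef_pos: [524.9, 240.1, 150.2]
tool_rot: [-3.14, -0.004, 0.118]
force: [-0.6, 0.1, -0.2]
width: 41.6
```

```bash
python3 go.py 531.0 -160 130 -.102
```

```text
d mm [   6.1 -400.1  -20.2] r [-0.02  0.04 -2.53] q7 -1.75 t 18.35 w 41.62622877436581
```

Emit:
{"api": "apply_moves", "payload": {"increments": [{"tx": 0.007,"ty": -0.4,"tz": -0.02,"rx": 0.0,"ry": 0.0,"rz": -2.53,"claw": 0.042},{"tx": 0.007,"ty": -0.4,"tz": -0.02,"rx": 0.0,"ry": 0.0,"rz": -2.53,"claw": 0.042},{"tx": 0.007,"ty": -0.4,"tz": -0.02,"rx": 0.0,"ry": 0.0,"rz": -2.53,"claw": 0.042},{"tx": 0.007,"ty": -0.4,"tz": -0.02,"rx": 0.0,"ry": 0.0,"rz": -2.53,"claw": 0.042},{"tx": 0.007,"ty": -0.4,"tz": -0.02,"rx": 0.0,"ry": 0.0,"rz": -2.53,"claw": 0.042},{"tx": 0.007,"ty": -0.4,"tz": -0.02,"rx": 0.0,"ry": 0.0,"rz": -2.53,"claw": 0.042},{"tx": 0.007,"ty": -0.4,"tz": -0.02,"rx": 0.0,"ry": 0.0,"rz": -2.53,"claw": 0.042},{"tx": 0.007,"ty": -0.4,"tz": -0.02,"rx": 0.0,"ry": 0.0,"rz": -2.53,"claw": 0.042},{"tx": 0.007,"ty": -0.4,"tz": -0.02,"rx": 0.0,"ry": 0.0,"rz": -2.53,"claw": 0.042},{"tx": 0.007,"ty": -0.4,"tz": -0.02,"rx": 0.0,"ry": 0.0,"rz": -2.53,"claw": 0.042},{"tx": 0.007,"ty": -0.4,"tz": -0.02,"rx": 0.0,"ry": 0.0,"rz": -2.53,"claw": 0.042},{"tx": 0.007,"ty": -0.4,"tz": -0.02,"rx": 0.0,"ry": 0.0,"rz": -2.53,"claw": 0.042}]}}

```text
clock: 19.55
eef_pos: [531.2, -158.0, 128.0]
tool_rot: [-3.14, 0.0, -0.099]
force: [0.3, 0.7, -0.4]
width: 42.1
```

Emit:
{"api": "apply_moves", "payload": {"increments": [{"tx": 0.0,"ty": 0.0,"tz": 0.0,"rx": 0.0,"ry": 0.0,"rz": 0.0,"claw": 0.042},{"tx": 0.0,"ty": 0.0,"tz": 0.0,"rx": 0.0,"ry": 0.0,"rz": 0.0,"claw": 0.042}]}}

```text
clock: 19.75
eef_pos: [531.5, -159.1, 128.4]
tool_rot: [-3.141, -0.001, -0.1]
force: [-0.4, 0.0, 0.3]
width: 41.8
```

```bash
python3 go.py 531 -160 31 -.102
```

```text
d mm [ -0.5  -0.9 -97.4] r [-0.    0.01 -0.02] q7 -1.24 t 19.75 w 41.79361774302146
```

Emit:
{"api": "apply_moves", "payload": {"increments": [{"tx": 0.0,"ty": 0.0,"tz": -0.03,"rx": 0.0,"ry": 0.0,"rz": 0.0,"claw": 0.042},{"tx": 0.0,"ty": 0.0,"tz": -0.055,"rx": 0.0,"ry": 0.0,"rz": 0.0,"claw": 0.042},{"tx": 0.0,"ty": 0.0,"tz": -0.07,"rx": 0.0,"ry": 0.0,"rz": 0.0,"claw": 0.042},{"tx": 0.0,"ty": 0.0,"tz": -0.085,"rx": 0.0,"ry": 0.0,"rz": 0.0,"claw": 0.042},{"tx": 0.0,"ty": 0.0,"tz": -0.095,"rx": 0.0,"ry": 0.0,"rz": 0.0,"claw": 0.042},{"tx": 0.0,"ty": 0.0,"tz": -0.097,"rx": 0.0,"ry": 0.0,"rz": 0.0,"claw": 0.042},{"tx": 0.0,"ty": 0.0,"tz": -0.097,"rx": 0.0,"ry": 0.0,"rz": 0.0,"claw": 0.042},{"tx": 0.0,"ty": 0.0,"tz": -0.097,"rx": 0.0,"ry": 0.0,"rz": 0.0,"claw": 0.042}]}}

```text
clock: 20.55
eef_pos: [531.7, -160.4, 32.1]
tool_rot: [3.141, -0.002, -0.102]
force: [-0.1, -0.4, 0.9]
width: 42.2
```

Emit:
{"api": "apply_moves", "payload": {"increments": [{"tx": 0.0,"ty": 0.0,"tz": 0.0,"rx": 0.0,"ry": 0.0,"rz": 0.0,"claw": 0.01},{"tx": 0.0,"ty": 0.0,"tz": 0.0,"rx": 0.0,"ry": 0.0,"rz": 0.0,"claw": 0.01},{"tx": 0.0,"ty": 0.0,"tz": 0.0,"rx": 0.0,"ry": 0.0,"rz": 0.0,"claw": 0.01},{"tx": 0.0,"ty": 0.0,"tz": 0.0,"rx": 0.0,"ry": 0.0,"rz": 0.0,"claw": 0.01},{"tx": 0.0,"ty": 0.0,"tz": 0.0,"rx": 0.0,"ry": 0.0,"rz": 0.0,"claw": 0.01},{"tx": 0.0,"ty": 0.0,"tz": 0.0,"rx": 0.0,"ry": 0.0,"rz": 0.0,"claw": 0.01}]}}

```text
clock: 21.15
eef_pos: [531.8, -160.6, 32.2]
tool_rot: [3.141, -0.002, -0.103]
force: [0.3, 0.1, 6.6]
width: 21.0
```

Emit:
{"api": "apply_moves", "payload": {"increments": [{"tx": 0.004,"ty": -0.0004,"tz": 0.0005,"rx": 0.0,"ry": 0.0,"rz": 0.0,"claw": 0.01},{"tx": 0.008,"ty": -0.0008,"tz": 0.0005,"rx": 0.0,"ry": 0.0,"rz": 0.0,"claw": 0.01},{"tx": 0.011,"ty": -0.0011,"tz": 0.0005,"rx": 0.0,"ry": 0.0,"rz": 0.0,"claw": 0.01},{"tx": 0.0145,"ty": -0.0015,"tz": 0.0005,"rx": 0.0,"ry": 0.0,"rz": 0.0,"claw": 0.01},{"tx": 0.0145,"ty": -0.0015,"tz": 0.0005,"rx": 0.0,"ry": 0.0,"rz": 0.0,"claw": 0.01},{"tx": 0.0145,"ty": -0.0015,"tz": 0.0005,"rx": 0.0,"ry": 0.0,"rz": 0.0,"claw": 0.01}]}}

```text
clock: 21.75
eef_pos: [543.9, -161.7, 32.3]
tool_rot: [-3.141, 0.002, -0.103]
force: [-5.1, -0.1, 6.7]
width: 21.3
```

Emit:
{"api": "apply_moves", "payload": {"increments": [{"tx": 0.002,"ty": -0.0002,"tz": 0.0032,"rx": 0.05,"ry": 0.5,"rz": 0.0,"claw": 0.01},{"tx": 0.003,"ty": -0.0003,"tz": 0.0065,"rx": 0.1,"ry": 1.0,"rz": 0.0,"claw": 0.01},{"tx": 0.004,"ty": -0.0004,"tz": 0.0096,"rx": 0.15,"ry": 1.5,"rz": 0.0,"claw": 0.01},{"tx": 0.0051,"ty": -0.0005,"tz": 0.0126,"rx": 0.2,"ry": 1.99,"rz": 0.0,"claw": 0.01},{"tx": 0.0068,"ty": -0.0007,"tz": 0.0155,"rx": 0.25,"ry": 2.5,"rz": 0.0,"claw": 0.01},{"tx": 0.0085,"ty": -0.0009,"tz": 0.0183,"rx": 0.31,"ry": 2.98,"rz": 0.0,"claw": 0.01},{"tx": 0.0085,"ty": -0.0009,"tz": 0.0183,"rx": 0.31,"ry": 2.98,"rz": 0.0,"claw": 0.01},{"tx": 0.0085,"ty": -0.0009,"tz": 0.0183,"rx": 0.31,"ry": 2.98,"rz": 0.0,"claw": 0.01}]}}

```text
clock: 22.55
eef_pos: [554.1, -162.5, 49.7]
tool_rot: [-3.141, 0.26, -0.102]
force: [0.0, 0.0, -3.0]
width: 21.1
```

Emit:
{"api": "apply_moves", "payload": {"increments": [{"tx": -0.007,"ty": 0.0007,"tz": 0.0,"rx": 0.0,"ry": 0.0,"rz": 0.0,"claw": 0.01},{"tx": -0.014,"ty": 0.0014,"tz": 0.0,"rx": 0.0,"ry": 0.0,"rz": 0.0,"claw": 0.01},{"tx": -0.021,"ty": 0.0022,"tz": 0.0,"rx": 0.0,"ry": 0.0,"rz": 0.0,"claw": 0.01},{"tx": -0.028,"ty": 0.0029,"tz": 0.0,"rx": 0.0,"ry": 0.0,"rz": 0.0,"claw": 0.01},{"tx": -0.035,"ty": 0.0036,"tz": 0.0,"rx": 0.0,"ry": 0.0,"rz": 0.0,"claw": 0.01},{"tx": -0.038,"ty": 0.0039,"tz": 0.0,"rx": 0.0,"ry": 0.0,"rz": 0.0,"claw": 0.01},{"tx": -0.038,"ty": 0.0039,"tz": 0.0,"rx": 0.0,"ry": 0.0,"rz": 0.0,"claw": 0.01},{"tx": -0.038,"ty": 0.0039,"tz": 0.0,"rx": 0.0,"ry": 0.0,"rz": 0.0,"claw": 0.01}]}}

```text
clock: 23.35
eef_pos: [516.6, -158.9, 50.3]
tool_rot: [-3.141, 0.26, -0.102]
force: [0.1, 0.4, -3.1]
width: 21.2
```

Emit:
{"api": "apply_moves", "payload": {"increments": [{"tx": 0.0,"ty": 0.0,"tz": 0.015,"rx": 0.0,"ry": 0.0,"rz": 0.0,"claw": 0.01},{"tx": 0.0,"ty": 0.0,"tz": 0.03,"rx": 0.0,"ry": 0.0,"rz": 0.0,"claw": 0.01},{"tx": 0.0,"ty": 0.0,"tz": 0.05,"rx": 0.0,"ry": 0.0,"rz": 0.0,"claw": 0.01},{"tx": 0.0,"ty": 0.0,"tz": 0.08,"rx": 0.0,"ry": 0.0,"rz": 0.0,"claw": 0.01},{"tx": 0.0,"ty": 0.0,"tz": 0.11,"rx": -0.15,"ry": -1.5,"rz": 0.0,"claw": 0.01},{"tx": 0.0,"ty": 0.0,"tz": 0.11,"rx": -0.31,"ry": -2.98,"rz": 0.0,"claw": 0.01},{"tx": 0.0,"ty": 0.0,"tz": 0.11,"rx": -0.31,"ry": -2.98,"rz": 0.0,"claw": 0.01},{"tx": 0.0,"ty": 0.0,"tz": 0.11,"rx": -0.31,"ry": -2.98,"rz": 0.0,"claw": 0.01}]}}

```text
clock: 24.15
eef_pos: [516.0, -158.7, 161.6]
tool_rot: [-3.141, -0.0, -0.103]
force: [1.2, -0.6, -3.2]
width: 20.5
```

```bash
python3 go.py 532 170.5 150 .118; python3 -c "
from h import *
save('top','t5')
a=cv2.imread('pics/t5_raw.png')[90:290,140:480]
cv2.imwrite('pics/t5.png',cv2.resize(a,None,fx=2.35,fy=2.35,interpolation=cv2.INTER_CUBIC))"
```

```text
d mm [ 16.  329.2 -11.6] r [-0.01  0.    2.53] q7 -1.24 t 24.15 w 20.491077088532194
```

View pics/t5.png

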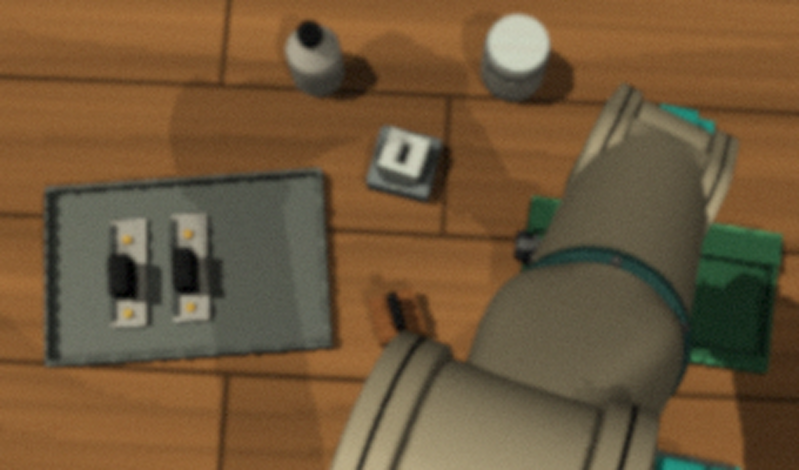

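Two carriers are flat in the tray and the tray hasn't moved. Placing the third.

Emit:
{"api": "apply_moves", "payload": {"increments": [{"tx": 0.016,"ty": 0.329,"tz": -0.012,"rx": 0.0,"ry": 0.0,"rz": 2.53,"claw": 0.01},{"tx": 0.016,"ty": 0.329,"tz": -0.012,"rx": 0.0,"ry": 0.0,"rz": 2.53,"claw": 0.01},{"tx": 0.016,"ty": 0.329,"tz": -0.012,"rx": 0.0,"ry": 0.0,"rz": 2.53,"claw": 0.01},{"tx": 0.016,"ty": 0.329,"tz": -0.012,"rx": 0.0,"ry": 0.0,"rz": 2.53,"claw": 0.01},{"tx": 0.016,"ty": 0.329,"tz": -0.012,"rx": 0.0,"ry": 0.0,"rz": 2.53,"claw": 0.01},{"tx": 0.016,"ty": 0.329,"tz": -0.012,"rx": 0.0,"ry": 0.0,"rz": 2.53,"claw": 0.01},{"tx": 0.016,"ty": 0.329,"tz": -0.012,"rx": 0.0,"ry": 0.0,"rz": 2.53,"claw": 0.01},{"tx": 0.016,"ty": 0.329,"tz": -0.012,"rx": 0.0,"ry": 0.0,"rz": 2.53,"claw": 0.01},{"tx": 0.016,"ty": 0.329,"tz": -0.012,"rx": 0.0,"ry": 0.0,"rz": 2.53,"claw": 0.01},{"tx": 0.016,"ty": 0.329,"tz": -0.012,"rx": 0.0,"ry": 0.0,"rz": 2.53,"claw": 0.01},{"tx": 0.016,"ty": 0.329,"tz": -0.012,"rx": 0.0,"ry": 0.0,"rz": 2.53,"claw": 0.01},{"tx": 0.016,"ty": 0.329,"tz": -0.012,"rx": 0.0,"ry": 0.0,"rz": 2.53,"claw": 0.01}]}}

```text
clock: 25.4
eef_pos: [532.6, 168.8, 148.3]
tool_rot: [3.141, -0.001, 0.116]
force: [0.3, -0.2, -2.1]
width: 21.1
```

```bash
python3 go.py 532 170.5 28.5 .118; python3 -c "
from h import *
get_image('top')
p=cv2.imread('pics/t5_raw.png')[150:270,140:230].astype(int); save('top','t6'); q=cv2.imread('pics/t6_raw.png')[150:270,140:230].astype(int)
print(np.abs(p-q)[:,:40].mean(), np.abs(p-q).mean())"
```

```text
d mm [  -0.6    1.7 -119.8] r [0.   0.01 0.02] q7 -1.64 t 25.4 w 21.060413767624976
28.187083333333334 32.666296296296295
```

```bash
python3 -c "
import cv2
a=cv2.imread('pics/t6_raw.png')[90:290,120:400]
cv2.imwrite('pics/t6.png',cv2.resize(a,None,fx=2.5,fy=2.5,interpolation=cv2.INTER_CUBIC))"
```

```text
(no output)
```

View pics/t6.png

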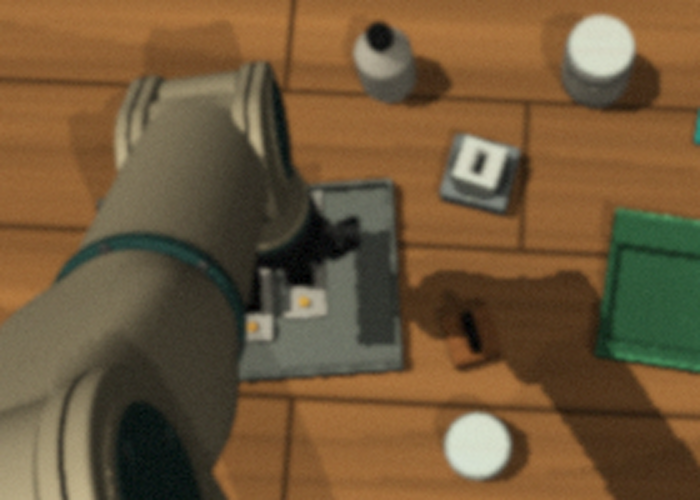

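The difference was only the arm in view: the tray corner (395,181) and carrier 2 haven't moved. Lowering.

Emit:
{"api": "apply_moves", "payload": {"increments": [{"tx": 0.0,"ty": 0.0,"tz": -0.04,"rx": 0.0,"ry": 0.0,"rz": 0.0,"claw": 0.01},{"tx": 0.0,"ty": 0.0,"tz": -0.075,"rx": 0.0,"ry": 0.0,"rz": 0.0,"claw": 0.01},{"tx": 0.0,"ty": 0.0,"tz": -0.095,"rx": 0.0,"ry": 0.0,"rz": 0.0,"claw": 0.01},{"tx": 0.0,"ty": 0.0,"tz": -0.108,"rx": 0.0,"ry": 0.0,"rz": 0.0,"claw": 0.01},{"tx": 0.0,"ty": 0.0,"tz": -0.114,"rx": 0.0,"ry": 0.0,"rz": 0.0,"claw": 0.01},{"tx": 0.0,"ty": 0.0,"tz": -0.118,"rx": 0.0,"ry": 0.0,"rz": 0.0,"claw": 0.01},{"tx": 0.0,"ty": 0.0,"tz": -0.119,"rx": 0.0,"ry": 0.0,"rz": 0.0,"claw": 0.01},{"tx": 0.0,"ty": 0.0,"tz": -0.119,"rx": 0.0,"ry": 0.0,"rz": 0.0,"claw": 0.01}]}}

```text
clock: 26.3
eef_pos: [532.8, 170.4, 30.0]
tool_rot: [-3.141, -0.002, 0.118]
force: [-0.0, -0.6, -2.2]
width: 20.9
```

Emit:
{"api": "apply_moves", "payload": {"increments": [{"tx": 0.0,"ty": 0.0,"tz": -0.0005,"rx": 0.0,"ry": 0.0,"rz": 0.0,"claw": 0.01},{"tx": 0.0,"ty": 0.0,"tz": -0.0005,"rx": 0.0,"ry": 0.0,"rz": 0.0,"claw": 0.042},{"tx": 0.0,"ty": 0.0,"tz": -0.0005,"rx": 0.0,"ry": 0.0,"rz": 0.0,"claw": 0.042},{"tx": 0.0,"ty": 0.0,"tz": -0.0005,"rx": 0.0,"ry": 0.0,"rz": 0.0,"claw": 0.042},{"tx": 0.0,"ty": 0.0,"tz": 0.01,"rx": 0.0,"ry": 0.0,"rz": 0.0,"claw": 0.042},{"tx": 0.0,"ty": 0.0,"tz": 0.04,"rx": 0.0,"ry": 0.0,"rz": 0.0,"claw": 0.042},{"tx": 0.0,"ty": 0.0,"tz": 0.08,"rx": 0.0,"ry": 0.0,"rz": 0.0,"claw": 0.042},{"tx": 0.0,"ty": 0.0,"tz": 0.12,"rx": 0.0,"ry": 0.0,"rz": 0.0,"claw": 0.042},{"tx": 0.0,"ty": 0.0,"tz": 0.12,"rx": 0.0,"ry": 0.0,"rz": 0.0,"claw": 0.042},{"tx": 0.0,"ty": 0.0,"tz": 0.12,"rx": 0.0,"ry": 0.0,"rz": 0.0,"claw": 0.042}]}}

```text
clock: 27.3
eef_pos: [532.8, 170.5, 150.8]
tool_rot: [-3.141, -0.004, 0.119]
force: [0.2, -0.7, -0.1]
width: 41.9
```

```bash
python3 go.py 489 12 130 .318
```

```text
d mm [ -43.8 -158.5  -20.8] r [-0.02  0.04  2.29] q7 -1.64 t 27.3 w 41.94418825263635
```

Emit:
{"api": "apply_moves", "payload": {"increments": [{"tx": -0.02,"ty": -0.08,"tz": 0.0,"rx": 0.0,"ry": 0.0,"rz": 6.0,"claw": 0.042},{"tx": -0.044,"ty": -0.12,"tz": 0.0,"rx": 0.0,"ry": 0.0,"rz": 10.0,"claw": 0.042},{"tx": -0.044,"ty": -0.158,"tz": 0.0,"rx": 0.0,"ry": 0.0,"rz": 14.0,"claw": 0.042},{"tx": -0.044,"ty": -0.158,"tz": 0.0,"rx": 0.0,"ry": 0.0,"rz": 18.0,"claw": 0.042},{"tx": -0.044,"ty": -0.158,"tz": 0.0,"rx": 0.0,"ry": 0.0,"rz": 20.0,"claw": 0.042},{"tx": -0.044,"ty": -0.158,"tz": 0.0,"rx": 0.0,"ry": 0.0,"rz": 20.0,"claw": 0.036},{"tx": -0.044,"ty": -0.158,"tz": 0.0,"rx": 0.0,"ry": 0.0,"rz": 20.0,"claw": 0.036},{"tx": -0.044,"ty": -0.158,"tz": 0.0,"rx": 0.0,"ry": 0.0,"rz": 20.0,"claw": 0.036},{"tx": -0.044,"ty": -0.158,"tz": 0.0,"rx": 0.0,"ry": 0.0,"rz": 20.0,"claw": 0.036},{"tx": -0.044,"ty": -0.158,"tz": 0.0,"rx": 0.0,"ry": 0.0,"rz": 20.0,"claw": 0.036},{"tx": -0.044,"ty": -0.158,"tz": 0.0,"rx": 0.0,"ry": 0.0,"rz": 20.0,"claw": 0.036},{"tx": -0.044,"ty": -0.158,"tz": 0.0,"rx": 0.0,"ry": 0.0,"rz": 20.0,"claw": 0.036}]}}

```text
clock: 28.5
eef_pos: [487.0, 12.2, 148.0]
tool_rot: [-3.139, -0.002, 1.869]
force: [-0.0, 0.3, -0.9]
width: 36.0
```

```bash
cat > sil.py <<'E'
from fit import *
from scipy.optimize import minimize
def hull(n,p,pts,o,k): return cv2.convexHull((((pix(n,T(p,pts))+.5-o)*k).astype(np.float32))).astype(np.int32)
def bx(a,b,z0,z1): return [(x,y,z) for x in(-a,a) for y in(-b,b) for z in(z0,z1)]
def score(p,parts,ims,pad=3,k=8):
    s=0
    for n,L in ims.items():
        u=pix(n,T(p,[q for pts,_ in parts for q in pts])); o=np.floor(u.min(0)).astype(int)-pad; w=np.ceil(u.max(0)).astype(int)+pad-o
        m=np.zeros((w[1]*k,w[0]*k),np.float32)
        for pts,val in parts: cv2.fillPoly(m,[hull(n,p,pts,o,k)],val)
        m=cv2.GaussianBlur(m,(0,0),0.7*k); m=cv2.resize(m,(int(w[0]),int(w[1])),interpolation=cv2.INTER_AREA)
        g=L[o[1]:o[1]+w[1],o[0]:o[0]+w[0]]
        s+=np.corrcoef(m.ravel(),g.ravel())[0,1]
    return -s
def solve(p0,parts,ims,**k):
    S=np.array([2,2,.05]); best=None
    f=lambda d: score(p0+d*S,parts,ims,**k)
    for st in ([0,0,0],[2,0,1],[-2,0,-1],[0,2,-1],[0,-2,1]):
        r=minimize(f,st,method='Nelder-Mead',options=dict(initial_simplex=np.array(st)+np.vstack([np.zeros(3),np.eye(3)*1.5]),xatol=.02,fatol=1e-5))
        if best is None or r.fun<best.fun: best=r
    return (p0+best.x*S).round(3),round(best.fun,3)
def lum(f): return cv2.imread(f).astype(np.float32).mean(2)
KEY=lambda zb:[(bx(19,6,zb,zb+40),-1.)]
BAR=[(bx(22,22,60,60),1.),(bx(12,5,60,60),0.)]
E
python3 - <<'E'
from sil import *
I={'top':lum('pics/top0_raw.png'),'scene':lum('pics/scene0_raw.png')}
kp=np.array([489,12,.318]);bp=np.array([662,12,-.251])
for sel in(('top','scene'),('top',),('scene',)):
    ims={n:I[n] for n in sel}
    print(sel,'key',solve(kp,KEY(32),ims),'bar',solve(bp,BAR,ims))
E
python3 go.py 489 12 130 3.46
```

```text
d mm [  2.   -0.2 -18. ] r [ 0.02 -0.04 18.23] q7 -0.09 t 28.5 w 36.00523349240703Traceback (most recent call last):
  File "<stdin>", line 6, in <module>
  File "sil.py", line 19, in solve
    r=minimize(f,st,method='Nelder-Mead',options=dict(initial_simplex=np.array(st)+np.vstack([np.zeros(3),np.eye(3)*1.5]),xatol=.02,fatol=1e-5))
    res = _minimize_neldermead(fun, x0, args, callback, bounds=bounds,
                               **options)
    fsim[j] = func(sim[j])
              ~~~~^^^^^^^^
    fx = function(np.copy(x), *(wrapper_args + args))
  File "sil.py", line 17, in <lambda>
    f=lambda d: score(p0+d*S,parts,ims,**k)
                ~~~~~^^^^^^^^^^^^^^^^^^^^^^
  File "sil.py", line 8, in score
    u=pix(n,T(p,[q for pts,_ in parts for q in pts])); o=np.floor(u.min(0)).astype(int)-pad; w=np.ceil(u.max(0)).astype(int)+pad-o
  File "h.py", line 10, in pix
    c=cam(n);A=att(c);p=(np.atleast_2d(P).astype(float)-np.array(c["origin"]))@A
  File "h.py", line 5, in cam
    c=calibration(n); return c
ValueError: time passes only in moves, steps and waits
```

```bash
python3 - <<'E'
s=open('h.py').read()
s=s.replace("def cam(n):\n    c=calibration(n); return c","_c={}\ndef cam(n):\n    if n not in _c: _c[n]=calibration(n)\n    return _c[n]")
open('h.py','w').write(s)
E
python3 - <<'E'
from sil import *
I={'top':lum('pics/top0_raw.png'),'scene':lum('pics/scene0_raw.png')}
kp=np.array([489,12,.318]);bp=np.array([662,12,-.251])
for sel in(('top','scene'),('top',),('scene',)):
    ims={n:I[n] for n in sel}
    print(sel,'key',solve(kp,KEY(32),ims),'bar',solve(bp,BAR,ims))
E
python3 go.py 489 12 130 3.46
```

```text
('top', 'scene') key (array([4.90456e+02, 9.66700e+00, 3.17000e-01]), np.float64(-1.569)) bar (array([ 6.63304e+02,  1.26480e+01, -2.82000e-01]), np.float64(-1.863))
('top',) key (array([4.89964e+02, 8.54000e+00, 4.02000e-01]), np.float64(-0.718)) bar (array([ 6.63857e+02,  1.14140e+01, -2.66000e-01]), np.float64(-0.941))
('scene',) key (array([4.91857e+02, 1.21110e+01, 3.02000e-01]), np.float64(-0.891)) bar (array([ 6.63567e+02,  1.36620e+01, -2.86000e-01]), np.float64(-0.94))
d mm [  2.   -0.2 -18. ] r [ 0.02 -0.04 18.23] q7 -0.09 t 28.5 w 36.00523349240703
```

Emit:
{"api": "apply_moves", "payload": {"increments": [{"tx": 0.003,"ty": -0.002,"tz": -0.018,"rx": 0.0,"ry": 0.0,"rz": 18.1,"claw": 0.036},{"tx": 0.003,"ty": -0.002,"tz": -0.018,"rx": 0.0,"ry": 0.0,"rz": 18.1,"claw": 0.036},{"tx": 0.003,"ty": -0.002,"tz": -0.018,"rx": 0.0,"ry": 0.0,"rz": 18.1,"claw": 0.036},{"tx": 0.003,"ty": -0.002,"tz": -0.018,"rx": 0.0,"ry": 0.0,"rz": 18.1,"claw": 0.036},{"tx": 0.003,"ty": -0.002,"tz": -0.018,"rx": 0.0,"ry": 0.0,"rz": 18.1,"claw": 0.036},{"tx": 0.003,"ty": -0.002,"tz": -0.018,"rx": 0.0,"ry": 0.0,"rz": 18.1,"claw": 0.036},{"tx": 0.003,"ty": -0.002,"tz": -0.018,"rx": 0.0,"ry": 0.0,"rz": 18.1,"claw": 0.036},{"tx": 0.003,"ty": -0.002,"tz": -0.018,"rx": 0.0,"ry": 0.0,"rz": 18.1,"claw": 0.036},{"tx": 0.003,"ty": -0.002,"tz": -0.018,"rx": 0.0,"ry": 0.0,"rz": 18.1,"claw": 0.036},{"tx": 0.003,"ty": -0.002,"tz": -0.018,"rx": 0.0,"ry": 0.0,"rz": 18.1,"claw": 0.036},{"tx": 0.003,"ty": -0.002,"tz": -0.018,"rx": 0.0,"ry": 0.0,"rz": 18.1,"claw": 0.036},{"tx": 0.003,"ty": -0.002,"tz": -0.018,"rx": 0.0,"ry": 0.0,"rz": 18.1,"claw": 0.036}]}}

```text
clock: 29.7
eef_pos: [490.1, 10.2, 130.0]
tool_rot: [3.14, -0.003, -2.84]
force: [-0.0, -1.0, -1.4]
width: 36.3
```

Emit:
{"api": "apply_moves", "payload": {"increments": [{"tx": 0.0,"ty": 0.0,"tz": 0.0,"rx": 0.0,"ry": 0.0,"rz": 0.0,"claw": 0.036},{"tx": 0.0,"ty": 0.0,"tz": 0.0,"rx": 0.0,"ry": 0.0,"rz": 0.0,"claw": 0.036}]}}

```text
clock: 29.9
eef_pos: [490.9, 10.2, 130.8]
tool_rot: [3.141, -0.002, -2.841]
force: [-0.6, -0.4, -0.4]
width: 36.1
```

```bash
python3 go.py 490.5 10.5 41 3.45
```

```text
d mm [ -0.4   0.3 -89.8] r [ 0.   -0.02  0.09] q7 1.09 t 29.9 w 36.104407059155136
```

Emit:
{"api": "apply_moves", "payload": {"increments": [{"tx": 0.0,"ty": 0.0,"tz": -0.025,"rx": 0.0,"ry": 0.0,"rz": 0.0,"claw": 0.036},{"tx": 0.0,"ty": 0.0,"tz": -0.045,"rx": 0.0,"ry": 0.0,"rz": 0.0,"claw": 0.036},{"tx": 0.0,"ty": 0.0,"tz": -0.06,"rx": 0.0,"ry": 0.0,"rz": 0.0,"claw": 0.036},{"tx": 0.0,"ty": 0.0,"tz": -0.075,"rx": 0.0,"ry": 0.0,"rz": 0.0,"claw": 0.036},{"tx": 0.0,"ty": 0.0,"tz": -0.085,"rx": 0.0,"ry": 0.0,"rz": 0.0,"claw": 0.036},{"tx": 0.0,"ty": 0.0,"tz": -0.09,"rx": 0.0,"ry": 0.0,"rz": 0.0,"claw": 0.036},{"tx": 0.0,"ty": 0.0,"tz": -0.09,"rx": 0.0,"ry": 0.0,"rz": 0.0,"claw": 0.036},{"tx": 0.0,"ty": 0.0,"tz": -0.09,"rx": 0.0,"ry": 0.0,"rz": 0.0,"claw": 0.036}]}}

```text
clock: 30.7
eef_pos: [491.5, 10.3, 41.6]
tool_rot: [-3.141, -0.0, -2.84]
force: [-0.1, 0.5, -0.7]
width: 36.0
```

Emit:
{"api": "apply_moves", "payload": {"increments": [{"tx": 0.0,"ty": 0.0,"tz": 0.0,"rx": 0.0,"ry": 0.0,"rz": 0.0,"claw": 0.0},{"tx": 0.0,"ty": 0.0,"tz": 0.0,"rx": 0.0,"ry": 0.0,"rz": 0.0,"claw": 0.0},{"tx": 0.0,"ty": 0.0,"tz": 0.0,"rx": 0.0,"ry": 0.0,"rz": 0.0,"claw": 0.0},{"tx": 0.0,"ty": 0.0,"tz": 0.0,"rx": 0.0,"ry": 0.0,"rz": 0.0,"claw": 0.0},{"tx": 0.0,"ty": 0.0,"tz": 0.0,"rx": 0.0,"ry": 0.0,"rz": 0.0,"claw": 0.0},{"tx": 0.0,"ty": 0.0,"tz": 0.0,"rx": 0.0,"ry": 0.0,"rz": 0.0,"claw": 0.0},{"tx": 0.0,"ty": 0.0,"tz": 0.0,"rx": 0.0,"ry": 0.0,"rz": 0.0,"claw": 0.0}]}}

```text
clock: 31.4
eef_pos: [491.7, 10.3, 41.8]
tool_rot: [-3.141, 0.0, -2.84]
force: [-1.3, 0.4, 5.3]
width: 11.2
```

Emit:
{"api": "apply_moves", "payload": {"increments": [{"tx": 0.0,"ty": 0.0,"tz": 0.02,"rx": 0.0,"ry": 0.0,"rz": 0.0,"claw": 0.0},{"tx": 0.0,"ty": 0.0,"tz": 0.05,"rx": 0.0,"ry": 0.0,"rz": 0.0,"claw": 0.0},{"tx": 0.0,"ty": 0.0,"tz": 0.085,"rx": 0.0,"ry": 0.0,"rz": 0.0,"claw": 0.0},{"tx": 0.04,"ty": 0.0,"tz": 0.085,"rx": 0.0,"ry": 0.0,"rz": -1.5,"claw": 0.0},{"tx": 0.08,"ty": 0.0,"tz": 0.085,"rx": 0.0,"ry": 0.0,"rz": -3.0,"claw": 0.0},{"tx": 0.12,"ty": 0.001,"tz": 0.085,"rx": 0.0,"ry": 0.0,"rz": -4.5,"claw": 0.0},{"tx": 0.15,"ty": 0.002,"tz": 0.085,"rx": 0.0,"ry": 0.0,"rz": -6.0,"claw": 0.0},{"tx": 0.173,"ty": 0.002,"tz": 0.085,"rx": 0.0,"ry": 0.0,"rz": -6.66,"claw": 0.0},{"tx": 0.173,"ty": 0.002,"tz": 0.085,"rx": 0.0,"ry": 0.0,"rz": -6.66,"claw": 0.0},{"tx": 0.173,"ty": 0.002,"tz": 0.085,"rx": 0.0,"ry": 0.0,"rz": -6.66,"claw": 0.0},{"tx": 0.173,"ty": 0.002,"tz": 0.085,"rx": 0.0,"ry": 0.0,"rz": -6.66,"claw": 0.0}]}}

```text
clock: 32.5
eef_pos: [662.8, 12.1, 125.8]
tool_rot: [-3.141, -0.003, 2.863]
force: [-0.5, 0.4, -0.2]
width: 11.2
```

```bash
python3 go.py 664.5 12.5 100 2.86; python3 -c "
from h import *
save('scene','k1',(230,150,350,290),4.2)
save('top','k1t')"
```

```text
d mm [  1.7   0.4 -25.8] r [ 0.   -0.03 -0.04] q7 0.78 t 32.5 w 11.227205050985566
```

View pics/k1.png

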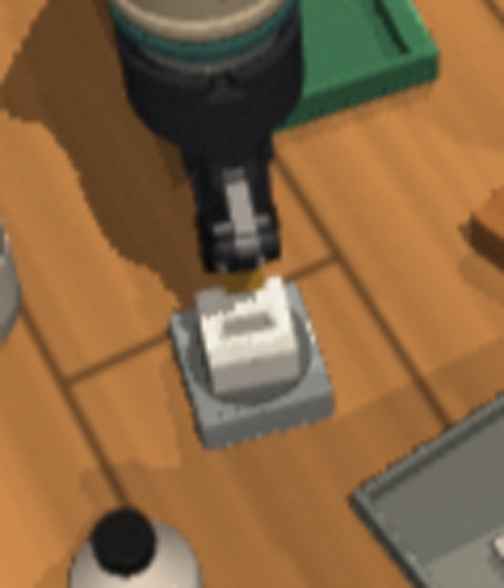

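```bash
python3 - <<'E'
from sil import *
im=cv2.imread('pics/k1_raw.png'); x0,y0,x1,y1=276,205,302,225
c=im[y0:y1,x0:x1].astype(int); b,g,r=c[...,0],c[...,1],c[...,2]
m=(r-b>45)
for row in range(8,20): print(y0+row,''.join('#' if v else '.' for v in m[row]),c[row,12].tolist())
for dx in(0,):
    p=[662.8-1.1,12.1+.3,2.863]
    print('tip',pix('scene',T(p,[(x,y,90) for x in(-10,10) for y in(-3,3)])).round(1).tolist(),'top',pix('scene',T(p,[(x,y,106) for x in(-10,10) for y in(-3,3)])).round(1).tolist())
I={'scene':lum('pics/k1_raw.png')}
print(solve(np.array([663.4,12.6,-.28]),BAR,I))
E
```

```text
213 ##..............########## [22, 22, 25]
214 ###...........############ [19, 39, 53]
215 ########################## [22, 61, 84]
216 ##################...##### [25, 68, 95]
217 ##################......## [25, 72, 99]
218 #####...#########........# [32, 75, 103]
219 #.......######...........# [69, 96, 115]
220 .......................... [114, 128, 138]
221 .......................... [147, 159, 166]
222 .......................... [198, 215, 222]
223 .......................... [214, 226, 233]
224 .......................... [203, 220, 225]
tip [[283.4, 220.1], [282.9, 217.7], [293.0, 218.2], [292.4, 215.8]] top [[282.8, 215.9], [282.3, 213.5], [292.6, 214.0], [292.0, 211.6]]
(array([ 6.63796e+02,  1.57320e+01, -3.07000e-01]), np.float64(-0.796))
```

Emit:
{"api": "apply_moves", "payload": {"increments": [{"tx": 0.0015,"ty": 0.001,"tz": -0.01,"rx": 0.0,"ry": 0.0,"rz": 0.0,"claw": 0.0},{"tx": 0.0015,"ty": 0.001,"tz": -0.02,"rx": 0.0,"ry": 0.0,"rz": 0.0,"claw": 0.0},{"tx": 0.0015,"ty": 0.001,"tz": -0.027,"rx": 0.0,"ry": 0.0,"rz": 0.0,"claw": 0.0},{"tx": 0.0015,"ty": 0.001,"tz": -0.03,"rx": 0.0,"ry": 0.0,"rz": 0.0,"claw": 0.0},{"tx": 0.0015,"ty": 0.001,"tz": -0.034,"rx": 0.0,"ry": 0.0,"rz": 0.0,"claw": 0.0},{"tx": 0.0015,"ty": 0.001,"tz": -0.038,"rx": 0.0,"ry": 0.0,"rz": 0.0,"claw": 0.0},{"tx": 0.0015,"ty": 0.001,"tz": -0.038,"rx": 0.0,"ry": 0.0,"rz": 0.0,"claw": 0.0}]}}

```text
clock: 33.3
eef_pos: [665.4, 13.1, 87.6]
tool_rot: [-3.141, -0.002, 2.862]
force: [0.2, -0.4, -0.2]
width: 11.2
```

The blade is 8 mm into the slot with no force. Continuing home.

Emit:
{"api": "apply_moves", "payload": {"increments": [{"tx": 0.0,"ty": 0.0,"tz": -0.004,"rx": 0.0,"ry": 0.0,"rz": 0.0,"claw": 0.0},{"tx": 0.0,"ty": 0.0,"tz": -0.008,"rx": 0.0,"ry": 0.0,"rz": 0.0,"claw": 0.0},{"tx": 0.0,"ty": 0.0,"tz": -0.012,"rx": 0.0,"ry": 0.0,"rz": 0.0,"claw": 0.0},{"tx": 0.0,"ty": 0.0,"tz": -0.015,"rx": 0.0,"ry": 0.0,"rz": 0.0,"claw": 0.0},{"tx": 0.0,"ty": 0.0,"tz": -0.017,"rx": 0.0,"ry": 0.0,"rz": 0.0,"claw": 0.0},{"tx": 0.0,"ty": 0.0,"tz": -0.018,"rx": 0.0,"ry": 0.0,"rz": 0.0,"claw": 0.0},{"tx": 0.0,"ty": 0.0,"tz": -0.018,"rx": 0.0,"ry": 0.0,"rz": 0.0,"claw": 0.0},{"tx": 0.0,"ty": 0.0,"tz": -0.018,"rx": 0.0,"ry": 0.0,"rz": 0.0,"claw": 0.0}]}}

```text
clock: 34.1
eef_pos: [665.9, 13.2, 70.3]
tool_rot: [3.142, -0.001, 2.862]
force: [-0.5, 0.4, -0.6]
width: 11.1
```

Emit:
{"api": "apply_moves", "payload": {"increments": [{"tx": 0.0,"ty": 0.0,"tz": -0.0015,"rx": 0.0,"ry": 0.0,"rz": 0.0,"claw": 0.0},{"tx": 0.0,"ty": 0.0,"tz": -0.0015,"rx": 0.0,"ry": 0.0,"rz": 0.0,"claw": 0.0},{"tx": 0.0,"ty": 0.0,"tz": -0.0015,"rx": 0.0,"ry": 0.0,"rz": 0.0,"claw": 0.0},{"tx": 0.0,"ty": 0.0,"tz": -0.0015,"rx": 0.0,"ry": 0.0,"rz": 0.0,"claw": 0.0}]}}

```text
clock: 34.5
eef_pos: [666.1, 13.2, 69.8]
tool_rot: [-3.141, 0.0, 2.862]
force: [-1.8, -0.6, 5.6]
width: 11.3
```

Emit:
{"api": "apply_moves", "payload": {"increments": [{"tx": 0.0,"ty": 0.0,"tz": 0.0,"rx": 0.0,"ry": 0.0,"rz": -1.2,"claw": 0.0},{"tx": 0.0,"ty": 0.0,"tz": 0.0,"rx": 0.0,"ry": 0.0,"rz": -2.4,"claw": 0.0},{"tx": 0.0,"ty": 0.0,"tz": 0.0,"rx": 0.0,"ry": 0.0,"rz": -3.6,"claw": 0.0},{"tx": 0.0,"ty": 0.0,"tz": 0.0,"rx": 0.0,"ry": 0.0,"rz": -4.8,"claw": 0.0},{"tx": 0.0,"ty": 0.0,"tz": 0.0,"rx": 0.0,"ry": 0.0,"rz": -6.0,"claw": 0.0},{"tx": 0.0,"ty": 0.0,"tz": 0.0,"rx": 0.0,"ry": 0.0,"rz": -6.0,"claw": 0.0}]}}

```text
clock: 35.1
eef_pos: [665.3, 11.4, 69.8]
tool_rot: [-3.139, 0.001, 2.336]
force: [-3.2, -1.5, 6.6]
width: 11.1
```

```bash
python3 -c "
from cell import *
s=read_state();print(s['eef_pos'],s['tool_rot'],s['force'],s['torque'],s['qpos'])"
```

```text
[665.306534    11.40769388  69.79654016] [-3.13867164e+00  9.41864722e-04  2.33559592e+00] [-3.2034032  -1.53216121  6.63981079] [-0.63630694  0.68779239 -0.00872698] [ 0.17945977  0.87412    -0.42498196  1.58364644  0.46609591  0.78810706
  0.32015259]
```

Emit:
{"api": "apply_moves", "payload": {"increments": [{"tx": 0.0,"ty": 0.0,"tz": 0.0,"rx": 0.0,"ry": 0.0,"rz": -1.2,"claw": 0.0},{"tx": 0.0,"ty": 0.0,"tz": 0.0,"rx": 0.0,"ry": 0.0,"rz": -2.4,"claw": 0.0},{"tx": 0.0,"ty": 0.0,"tz": 0.0,"rx": 0.0,"ry": 0.0,"rz": -3.6,"claw": 0.0},{"tx": 0.0,"ty": 0.0,"tz": 0.0,"rx": 0.0,"ry": 0.0,"rz": -4.8,"claw": 0.0},{"tx": 0.0,"ty": 0.0,"tz": 0.0,"rx": 0.0,"ry": 0.0,"rz": -6.0,"claw": 0.0},{"tx": 0.0,"ty": 0.0,"tz": 0.0,"rx": 0.0,"ry": 0.0,"rz": -6.0,"claw": 0.0}]}}

```text
clock: 35.7
eef_pos: [664.1, 10.5, 69.8]
tool_rot: [-3.137, 0.003, 1.812]
force: [-4.7, -4.2, 10.5]
width: 11.3
```

```bash
python3 -c "
from cell import *
s=read_state();print(s['eef_pos'],s['tool_rot'],s['force'],s['torque'],s['tau'][6])"
```

```text
[664.10621729  10.52341028  69.81436341] [-3.13725280e+00  2.57584691e-03  1.81163166e+00] [-4.67942197 -4.19357375 10.49186646] [-0.93924079  1.27160791 -0.00528672] -0.48823803663253784
```

Emit:
{"api": "apply_moves", "payload": {"increments": [{"tx": 0.0,"ty": 0.0,"tz": 0.0,"rx": 0.0,"ry": 0.0,"rz": -0.8,"claw": 0.0},{"tx": 0.0,"ty": 0.0,"tz": 0.0,"rx": 0.0,"ry": 0.0,"rz": -1.6,"claw": 0.0},{"tx": 0.0,"ty": 0.0,"tz": 0.0,"rx": 0.0,"ry": 0.0,"rz": -2.4,"claw": 0.0},{"tx": 0.0,"ty": 0.0,"tz": 0.0,"rx": 0.0,"ry": 0.0,"rz": -2.4,"claw": 0.0}]}}

```text
clock: 36.1
eef_pos: [663.5, 10.4, 69.8]
tool_rot: [-3.137, 0.003, 1.603]
force: [-6.2, -4.6, 10.2]
width: 11.3
```

```bash
python3 -c "
from cell import *
s=read_state();print(s['eef_pos'],s['tool_rot'],s['force'],s['torque'],s['tau'][6])"
```

```text
[663.51534001  10.44244441  69.80702177] [-3.13686588  0.00316775  1.60285922] [-6.20494871 -4.63585389 10.21029664] [-0.86533674  1.58364981  0.03040495] -0.3303821850568056
```

Emit:
{"api": "apply_moves", "payload": {"increments": [{"tx": -0.001,"ty": -0.001,"tz": 0.0,"rx": 0.0,"ry": 0.0,"rz": -0.8,"claw": 0.0},{"tx": -0.001,"ty": -0.001,"tz": 0.0,"rx": 0.0,"ry": 0.0,"rz": -1.6,"claw": 0.0},{"tx": -0.001,"ty": -0.001,"tz": 0.0,"rx": 0.0,"ry": 0.0,"rz": -1.6,"claw": 0.0},{"tx": -0.001,"ty": -0.001,"tz": 0.0,"rx": 0.0,"ry": 0.0,"rz": -1.6,"claw": 0.0}]}}

```text
clock: 36.5
eef_pos: [663.0, 10.4, 69.8]
tool_rot: [-3.138, 0.002, 1.466]
force: [-5.9, -3.8, 9.6]
width: 11.3
```

```bash
python3 -c "
from cell import *
s=read_state();print(s['eef_pos'],s['tool_rot'],s['force'],s['torque'],s['tau'][6])"
```

```text
[663.00473953  10.44410069  69.79479524] [-3.13847521e+00  2.44501839e-03  1.46644894e+00] [-5.87156089 -3.82356079  9.57816099] [-0.5590556   1.34753274  0.37294279] -0.37983594462275505
```

Emit:
{"api": "apply_moves", "payload": {"increments": [{"tx": 0.0,"ty": 0.0,"tz": 0.0,"rx": 0.0,"ry": 0.0,"rz": -0.7,"claw": 0.0},{"tx": 0.0,"ty": 0.0,"tz": 0.0,"rx": 0.0,"ry": 0.0,"rz": -1.4,"claw": 0.0},{"tx": 0.0,"ty": 0.0,"tz": 0.0,"rx": 0.0,"ry": 0.0,"rz": -1.4,"claw": 0.0},{"tx": 0.0,"ty": 0.0,"tz": 0.0,"rx": 0.0,"ry": 0.0,"rz": -1.4,"claw": 0.0}]}}

```text
clock: 36.9
eef_pos: [662.8, 10.8, 69.8]
tool_rot: [-3.139, 0.003, 1.349]
force: [-5.4, -2.2, 9.3]
width: 11.0
```

```bash
python3 -c "
from cell import *
s=read_state();print(s['eef_pos'],s['tool_rot'],s['force'],s['torque'],s['tau'][6])
save=__import__('h').save; save('scene','k2',(230,150,350,290),4.2)"
```

```text
[662.79178106  10.82533728  69.80608214] [-3.13872716  0.00331256  1.34886249] [-5.36221345 -2.24661186  9.26604644] [-0.53600965  1.42173269  1.47474703] -1.496499851346016
```

Torque rose to 1.5 N m, so the switch is at its stop. Relaxing slightly, releasing and lifting off.

Emit:
{"api": "apply_moves", "payload": {"increments": [{"tx": 0.0,"ty": 0.0,"tz": 0.001,"rx": 0.0,"ry": 0.0,"rz": 0.7,"claw": 0.0},{"tx": 0.0,"ty": 0.0,"tz": 0.001,"rx": 0.0,"ry": 0.0,"rz": 1.0,"claw": 0.0},{"tx": 0.0,"ty": 0.0,"tz": 0.001,"rx": 0.0,"ry": 0.0,"rz": 1.0,"claw": 0.04},{"tx": 0.0,"ty": 0.0,"tz": 0.001,"rx": 0.0,"ry": 0.0,"rz": 1.0,"claw": 0.04},{"tx": 0.0,"ty": 0.0,"tz": 0.001,"rx": 0.0,"ry": 0.0,"rz": 1.0,"claw": 0.04},{"tx": 0.0,"ty": 0.0,"tz": 0.001,"rx": 0.0,"ry": 0.0,"rz": 1.0,"claw": 0.04},{"tx": 0.0,"ty": 0.0,"tz": 0.02,"rx": 0.0,"ry": 0.0,"rz": 1.0,"claw": 0.04},{"tx": 0.0,"ty": 0.0,"tz": 0.05,"rx": 0.0,"ry": 0.0,"rz": 1.0,"claw": 0.04},{"tx": 0.0,"ty": 0.0,"tz": 0.09,"rx": 0.0,"ry": 0.0,"rz": 1.0,"claw": 0.04},{"tx": 0.0,"ty": 0.0,"tz": 0.12,"rx": 0.0,"ry": 0.0,"rz": 1.0,"claw": 0.04}]}}

```text
clock: 37.95
eef_pos: [665.5, 12.6, 191.0]
tool_rot: [3.14, -0.002, 1.431]
force: [0.6, 0.1, 0.1]
width: 39.9
```

Emit:
{"api": "apply_moves", "payload": {"increments": [{"tx": -0.1,"ty": -0.2,"tz": 0.05,"rx": 0.0,"ry": 0.0,"rz": 0.0,"claw": 0.04},{"tx": -0.1,"ty": -0.2,"tz": 0.05,"rx": 0.0,"ry": 0.0,"rz": 0.0,"claw": 0.04},{"tx": -0.1,"ty": -0.2,"tz": 0.05,"rx": 0.0,"ry": 0.0,"rz": 0.0,"claw": 0.04},{"tx": -0.1,"ty": -0.2,"tz": 0.05,"rx": 0.0,"ry": 0.0,"rz": 0.0,"claw": 0.04},{"tx": -0.1,"ty": -0.2,"tz": 0.05,"rx": 0.0,"ry": 0.0,"rz": 0.0,"claw": 0.04},{"tx": -0.1,"ty": -0.2,"tz": 0.05,"rx": 0.0,"ry": 0.0,"rz": 0.0,"claw": 0.04},{"tx": -0.1,"ty": -0.2,"tz": 0.05,"rx": 0.0,"ry": 0.0,"rz": 0.0,"claw": 0.04},{"tx": -0.1,"ty": -0.2,"tz": 0.05,"rx": 0.0,"ry": 0.0,"rz": 0.0,"claw": 0.04}]}}

```text
clock: 38.75
eef_pos: [565.4, -186.0, 238.6]
tool_rot: [3.141, -0.002, 1.433]
force: [0.5, 0.4, -0.5]
width: 40.3
```

```bash
python3 - <<'E'
from sil import *
save('scene','f1',(230,130,500,400),2.1); save('top','f1t')
I={'scene':lum('pics/f1_raw.png')}
for y0 in(-.28,-1.2,-1.5,-1.7): print(solve(np.array([663.4,12.6,y0]),[(bx(22,22,60,60),1.),(bx(19,6,60,100),-.3)],I), solve(np.array([663.4,12.6,y0]),KEY(60),I,pad=2))
E
```

```text
(array([664.368,  12.179,   1.602]), np.float64(-0.833)) (array([ 6.50539e+02, -2.24000e-01,  1.17000e-01]), np.float64(-0.377))
(array([664.42 ,  12.057,  -1.533]), np.float64(-0.832)) (array([663.389,   8.549,  -1.707]), np.float64(-0.824))
(array([664.249,  11.942,  -1.54 ]), np.float64(-0.832)) (array([664.101,  10.526,  -1.663]), np.float64(-0.826))
(array([664.44 ,  12.314,  -1.539]), np.float64(-0.832)) (array([663.892,  11.013,  -1.67 ]), np.float64(-0.826))
```

View pics/f1.png

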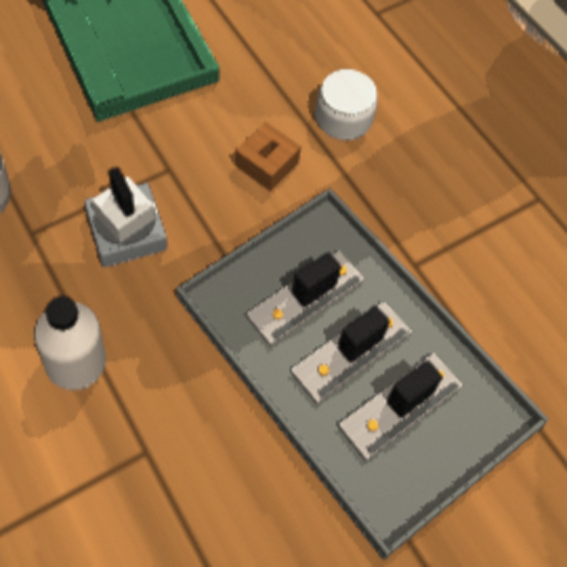

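```bash
python3 -c "
from cell import *
finish_job(); s=read_state(); print(s['clock'],s['force'])"
```

```text
the job is handed in; nothing more can be done
the job is handed in; nothing more can be done
```

The job is done and handed in at about 39 s on the robot's clock; the hand-in reports no verdict. I took all three carriers present out of the rack and set them in the tray. I then put the key fully into the switch, turned it clockwise to its stop, released it and moved the arm clear.

**Carriers and tray:** the last picture shows the three carriers lying flat with grips up, 70 mm apart, in a tray that had not moved. The rack slot at y = -99 was empty from the start.

**Switch:** its barrel turned by about 1.25 rad in the images (fitted angle from -0.28 to -1.53). The torque rose to about 1.5 N m at the end of the turn.

**Key:** it met the barrel at the expected height, with 5.6 N on the tool, so it was home before the turn. A silhouette fit afterwards put it within about 2 mm of the slot's axis. I did not measure its height again after letting go; it looks seated and upright in the last picture.

**Tins and bottle:** I moved nothing near the oil bottle, the tall tin or the low tin. The bottle and the low tin look in place in the last picture, which shows only the edge of the tall tin.

**Measurements that disagreed:** the two cameras differed by 2–4 mm on the key and barrel positions. I handled this by checking the key against the slot in the scene camera just before inserting it, and it went in without any contact force.

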